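# Clear and turn the chopping board, set out the pots

### The job

Use the scraper block, not the fingers, to wipe all the carrot ends off the chopping board over the shelf's right side into the scrap tub. Then slide the board, still lying flat, well out past the shelf's left edge (about a third of its length) so that you can get under it, turn it over and leave it plain side up, lying flat, squarely and completely back on the shelf. Stand the snack pod and the glass container upright on its clean face, and the scraper on its cork mat; the lunchbox and bottle stay where they are.

Things in the scene. Friction and masses are not known exactly. Their poses are not given: they have to be found in the camera images.
- shelf: fixed pull-out shelf unit, a block 300 (its x) by 190 (y) by 100 mm high with closed sides and a flat grey top. Origin: centre of its underside, on the bench; x points from its front (robot side) to its back, y to its left: the left edge lies at y = +95 mm, the right at -95. It stands turned up to 0.25 rad. Beside its left edge is free air down to the bench
- board: loose wooden chopping board, 130 (its x) by 150 (y) by 12 mm thick, 0.16-0.26 kg. Origin: its centre. The +z face has a dark juice groove round it and starts up; the -z face is plain. It starts flat on the shelf, square to it within 0.03 rad, right (-y) edge 3-8 mm inside the shelf's right edge, left edge 32-37 mm inside its left edge
- tub: fixed open steel scrap tub, 260 (x) by 150 (y) by 55 mm high, walls 4 mm, on the bench against the right-hand (-y) side of the shelf, its axes along the shelf's. Origin: centre of its underside. What is pushed over the shelf's right edge beside the board falls into it
- scraper: loose scraper block, 0.13-0.21 kg: a grey foot 130 (its x) by 36 (y) by 26 mm high with a wooden grip rib on top, 70 (x) by 18 (y) mm, from 26 to 66 mm high. Origin: centre of the underside. Its long upright sides push the carrot ends; grip the rib across its y
- mat: thin cork mat, 200 (its x) by 120 (y) mm, flat on the bench to the left of the shelf, with no thickness to the touch (the scraper stands at z = 0 on it): the scraper's place. Origin: its centre, on the bench
- lunchbox: bystander: grey plastic lunchbox, 150 x 104 x 58 mm; origin at centre of underside
- bottle: bystander: yellow aluminium drink bottle, 68 mm diameter, 200 mm high; origin at centre of underside
- pod: loose closed snack pod of stiff teal silicone, a round pot 60 mm in diameter and 52 mm high (52 mm across its foot), 0.12 kg, upright on the bench left of the shelf; origin at centre of underside
- jar: loose small round glass container with a steel lid, 58 mm across the lid, 56 mm across the glass, 55 mm high, 0.2 kg, upright at the back end of the shelf; origin at centre of underside
- offcut0: loose firm carrot end, a disc 28 mm in diameter and 15 mm thick, 11 g, lying on the board at the start; origin at centre of its flat underside. Three to six of the six are there (None if absent)
- offcut1: loose firm carrot end, a disc 28 mm in diameter and 15 mm thick, 11 g, lying on the board at the start; origin at centre of its flat underside. Three to six of the six are there (None if absent)
- offcut2: loose firm carrot end, a disc 28 mm in diameter and 15 mm thick, 11 g, lying on the board at the start; origin at centre of its flat underside. Three to six of the six are there (None if absent)
- offcut3: loose firm carrot end, a disc 28 mm in diameter and 15 mm thick, 11 g, lying on the board at the start; origin at centre of its flat underside. Three to six of the six are there (None if absent)
- offcut4: loose firm carrot end, a disc 28 mm in diameter and 15 mm thick, 11 g, lying on the board at the start; origin at centre of its flat underside. Three to six of the six are there (None if absent)
- offcut5: loose firm carrot end, a disc 28 mm in diameter and 15 mm thick, 11 g, lying on the board at the start; origin at centre of its flat underside. Three to six of the six are there (None if absent)
Things that resemble listed ones, but are neither listed nor needed, are in the scene too. What is shaped like the offcut5 but pink or purple is not meant.

How it is judged:
By the outcome, as a careful person would: the job done as asked, in the order asked, and still so for the second after the job is handed in, with the robot touching nothing.
Of offcut0, offcut1, offcut2, offcut3, offcut4, offcut5 only 3 to 6 are there at a start; the rules pass over those that are not, and their reading is None.
At some moment in a run one of scraper, pod may be knocked a few centimetres aside while the robot is not near it.
Once in a run the grip may slacken for a moment while it holds something.
It also fails if it takes over 200 s, if anything falls off the work surface, if the arm or the gripper's body presses on something with over 40 N, if the wrist force passes 120 N, or if a joint passes its speed limit or range.

### The arm

A 6-joint arm with a two-finger parallel gripper is mounted at the origin on the work surface. World frame = base frame: x ahead of the robot, y to its left, z up, the work surface at z = 0. Lengths are in m, angles in rad, forces in N, time in s.
With the tool pointing down it reaches from about 0.375 to 0.975 m from the base axis. Payload 3.8 kg.
Tool frame: the origin (TCP) lies at the very end of the fingers, on their centre line; the grasp point (between the pads) lies 19 mm behind it (manip.grip_depth is the distance from the TCP to the grasp point, in m); z points along the fingers, y is the line along which they close (so a half turn about z gives the same grasp; the last joint's range is limited). The gripper opens to 85 mm and grips with 20 to 120 N. Pads are 22 mm wide; open, the fingers measure 114 mm over their backs; the gripper's body (76 mm by 85 mm) begins 54 mm behind the grasp point. The pads swing forward as they close: fully open they stand 13 mm farther back than shut.
Start: joints at [1.168, 0.264, 1.604, -0, 1.274, -0.037], TCP at [0.241, 0.63, 0.231] pointing down, gripper open.
Joint ranges: [-2.63, 2.63], [-0.94, 2.18], [0.31, 2.57], [-1.31, 4.45], [0, 2.66], [-2.55, 2.55]. Speed limits (rad/s): [2.57, 2.57, 3.14, 3.14, 3.14, 3.14].

### API

Orientations are given as a rotation vector (axis times angle).
In Python, from rig import manip, snapshot, camera_info gives the robot as it stands.
- The arm moves only by the tool step_arm, never from a script. Its argument "steps" is one flat list of numbers, 4 for each row, row after row: the shift along the tool's x, y, z in mm, then the turn about the tool's z in rad. In form: [tx, ty, tz, twist, tx, ty, tz, twist, ...]. A call has 1 to 10 rows; each row shifts and turns the commanded pose from where the row before left it, along the tool's axes as they then stand; what a row does not reach is not made up. A row lasts 1/8 s, in which the tool goes at most 62.5 mm and 10.7 degrees, less where a joint would pass 70% of its speed; a pose out of reach is approached as far as the arm can. A call with a gripper value outside its range is refused whole. "fingers" is the opening, from 0 (shut) to 1 (fully open), set as the call begins (left out, the last holds). The fingers move at their own pace and stop on an object; the grip force is fixed at half the most. Time passes only in rows, so rows that do not move let the fingers close. It gives the time, the measured TCP pose, the force, the opening and the grip force at its end, in the units of the state.
- manip.read_state(): the state, without advancing time (a new reading comes with each control period).
- snapshot(name): name is "scene" or "top" or "wrist"; returns the picture (400x640x3 uint8, blue, green, red); there is no depth.
- camera_info(name): a dict with "fx", "fy", "cx", "cy" (pixels), "T" (4x4, takes a point from camera to world coordinates). Camera axes: x right, y down, z forward; pixel columns grow to the right and rows downward; lengths in m; the calibration is good to about 2 mm. A picture is of the moment at which its call begins: read the wrist's pose just before it. camera_info takes no time and is no camera call; for the wrist camera it gives the pose at the moment of the call.
- manip.hand_in(): hands the job in; it is judged then, once.
The state is a dict: "clock": time; "joints": joint angles; "joint_vel": joint speeds; "effort": joint torques, N m; "tool_pos": TCP position; "eef_rot": TCP orientation; "contact_force": force on the tool from outside, world axes, zero at the start; "torque": the same for the moment, N m; "finger_gap": finger opening in m; "grip_force": force on a finger pad.
Only numpy, scipy, OpenCV 4.12 (cv2) and the standard library are available. Lean on these libraries where they do the work, as an engineer would, in place of code of your own. Each camera call takes 0.05 s, during which the arm holds its last target. There are 200 camera calls.

## Working session

There is one attempt and no reset: what is moved stays moved. The work goes in short steps, Python scripts to look and compute and a tool call to move; the robot and the scene stay as the last step left them, time stands still between calls to the robot, and variables do not carry over. Pictures are saved under pics/ and viewed, at most 14 in all, crops included, and the job is handed in when it is done.

Besides the shell and the picture viewer there is one more tool, called after "Request:" as name(argument=value, ...) on one line, values as JSON. step_arm: Moves the arm, as the interface text tells. Its arguments: {"type":"object","properties":{"steps":{"type":"array","items":{"type":"number"}},"fingers":{"type":"number"}},"required":["steps"]}

```bash
ls; mkdir -p pics; python3 - <<'E'
from rig import manip,snapshot,camera_info
import cv2,numpy as np
for n in("scene","top"):
    im=snapshot(n);cv2.imwrite(f"pics/{n}0.png",im);c=camera_info(n);print(n,c["fx"],c["fy"],c["cx"],c["cy"],np.round(c["T"],3).tolist())
s=manip.read_state();print(s["clock"],s["tool_pos"],s["eef_rot"],s["finger_gap"],manip.grip_depth)
E
```

```text
pics
scene 447.5351811756559 447.5351811756559 313.95847730030044 192.16731155765137 [[0.784, 0.464, -0.412, 1.043], [0.62, -0.599, 0.506, -0.602], [-0.012, -0.653, -0.757, 0.926], [0.0, 0.0, 0.0, 1.0]]
top 365.63151826616377 365.63151826616377 315.0787511971601 201.98199864471675 [[-0.058, -0.973, 0.224, 0.415], [-0.998, 0.059, -0.006, -0.043], [-0.008, -0.224, -0.975, 0.992], [0.0, 0.0, 0.0, 1.0]]
0.1 [0.24115902 0.62968957 0.23003707] [-0.57127809 -3.08873597  0.00332816] 0.0853703131411462 0.0187
```

View pics/scene0.png

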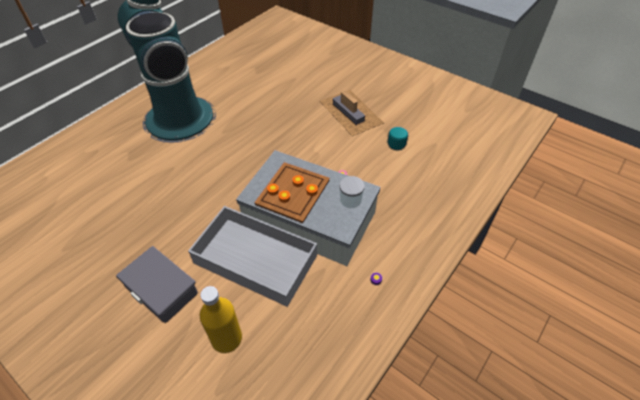

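View pics/top0.png

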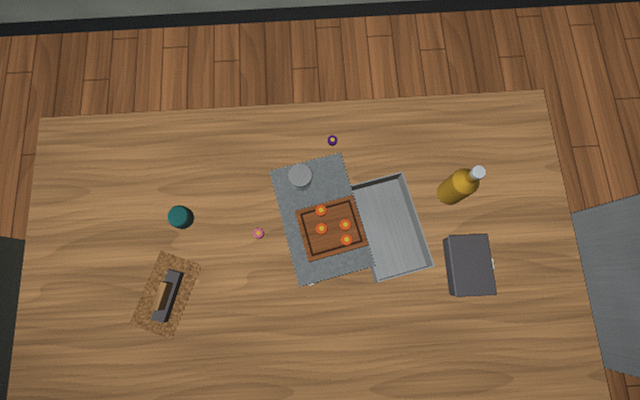

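The top view shows four orange discs on the grooved board, at (321,211), (321,229), (345,224) and (346,239). The look-alikes, pink at (258,234) and purple at (332,140), lie on the bench, off the board. The jar is at (300,176), the pod at (180,217), the scraper on its mat at (167,296), and the tub is to the right of the shelf. I'll enlarge these for exact corners.

```bash
cat > h.py <<'E'
from rig import manip,snapshot,camera_info
import cv2,numpy as np
from scipy.spatial.transform import Rotation as R
def ray(n,uv,z,c=None):
    c=c or camera_info(n);T=np.array(c["T"]);uv=np.atleast_2d(uv).astype(float)
    d=np.c_[(uv[:,0]-c["cx"])/c["fx"],(uv[:,1]-c["cy"])/c["fy"],np.ones(len(uv))]@T[:3,:3].T
    return T[:3,3]+d*((z-T[2,3])/d[:,2])[:,None]
def proj(n,P,c=None):
    c=c or camera_info(n);T=np.array(c["T"]);q=(np.atleast_2d(P)-T[:3,3])@T[:3,:3]
    return np.c_[c["fx"]*q[:,0]/q[:,2]+c["cx"],c["fy"]*q[:,1]/q[:,2]+c["cy"]]
def blobs(im,lo,hi,amin=20):
    m=cv2.inRange(cv2.cvtColor(im,cv2.COLOR_BGR2HSV),np.array(lo),np.array(hi))
    cs,_=cv2.findContours(m,cv2.RETR_EXTERNAL,cv2.CHAIN_APPROX_NONE)
    return [c for c in cs if cv2.contourArea(c)>=amin]
E
python3 - <<'E'
from h import *
im=cv2.imread("pics/top0.png")
a=cv2.resize(im[140:300,250:380],None,fx=3.6,fy=3.6,interpolation=cv2.INTER_CUBIC)
b=cv2.resize(im[200:344,125:207],(328,576),interpolation=cv2.INTER_CUBIC)
cv2.imwrite("pics/crop1.png",np.hstack([a,b]))
for n in("scene","top"):
    im=cv2.imread(f"pics/{n}0.png")
    for nm,lo,hi,z in(("carrot",(8,180,200),(22,255,255),.127),("pod",(80,100,40),(100,255,255),.052)):
        for c in blobs(im,lo,hi,8):
            (u,v),s,_=cv2.minAreaRect(c);print(n,nm,round(u,1),round(v,1),np.round(s,1),np.round(ray(n,(u,v),z)[0],3))
E
```

```text
scene carrot 225.6 301.9 [15.3  5.3] [ 0.647 -0.395  0.127]
scene carrot 283.5 194.0 [ 8. 11.] [ 0.555 -0.116  0.127]
scene carrot 311.5 187.5 [ 7. 11.] [ 0.594 -0.059  0.127]
scene carrot 272.5 187.5 [ 7. 11.] [ 0.52  -0.116  0.127]
scene carrot 297.5 178.5 [ 7. 11.] [ 0.549 -0.057  0.127]
scene pod 398.0 137.5 [21. 18.] [0.629 0.293 0.052]
scene pod 176.0 111.3 [54.8 64.9] [ 0.028 -0.019  0.052]
scene pod 135.7 44.0 [22.4 22.7] [-0.389  0.144  0.052]
scene pod 166.4 32.3 [25.2 14.5] [-0.364  0.266  0.052]
scene pod 125.5 15.9 [18.2 27.8] [-0.592  0.248  0.052]
top pod 177.7 215.6 [18.8 21. ] [0.616 0.313 0.052]
```

View pics/crop1.png

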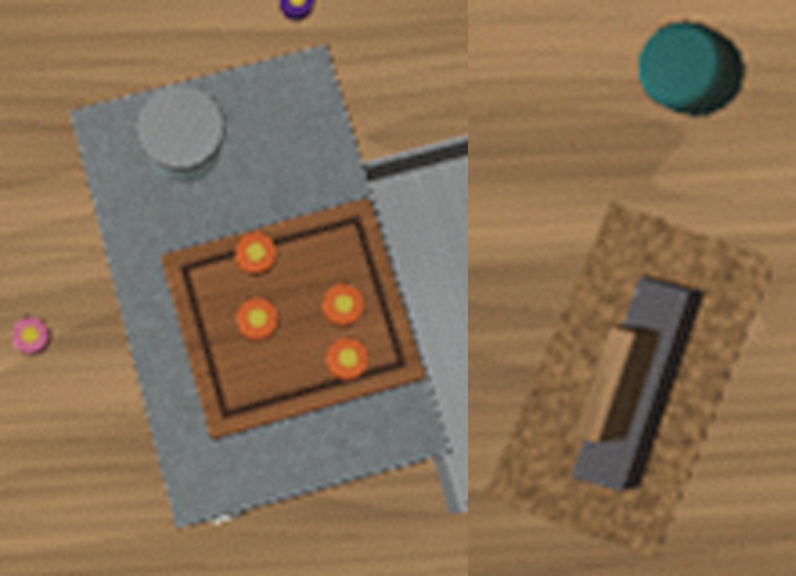

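The crop shows four orange ends on the board, the jar at the back left of the shelf, and the scraper standing on its mat. Next I'll ray-cast the corners.

```bash
python3 - <<'E'
from h import *
f=lambda L:np.array(L)/3.6+[250,140]-.36
g=lambda L:(np.array(L)-[468,0])/4+[125,200]-.37
def rep(n,uv,z):
    P=ray("top",uv,z);d=[np.linalg.norm(P[(i+1)%len(P)]-P[i]) for i in range(len(P))]
    print(n,np.round(P[:,:2],3).tolist(),"c",np.round(P.mean(0),3),"sides",np.round(d,3),"ang",[round(float(np.arctan2(*(P[(i+1)%len(P)]-P[i])[[1,0]])),3) for i in range(len(P))])
rep("shelf BL BR FR FL",f([[74,111],[327,45],[445,455],[178,526]]),.1)
rep("board",f([[163,257],[372,199],[424,377],[213,437]]),.112)
rep("mat",g([[613,203],[770,268],[650,555],[492,490]]),0)
rep("foot",g([[643,277],[693,290],[628,488],[575,478]]),.026)
rep("rib",g([[613,325],[633,329],[603,440],[582,440]]),.066)
rep("pod",g([[677,68]]),.052)
rep("jar",f([[181,126]]),.155)
rep("carr",f([[255,252],[257,318],[343,303],[347,357]]),.127)
im=cv2.imread("pics/top0.png");hsv=cv2.cvtColor(im,cv2.COLOR_BGR2HSV);print(hsv[289,166],hsv[300,157],hsv[224,345],hsv[228,321])
E
```

```text
shelf BL BR FR FL [[0.709, 0.061], [0.748, -0.121], [0.454, -0.179], [0.418, 0.002]] c [ 0.582 -0.059  0.1  ] sides [0.187 0.299 0.184 0.297] ang [-1.363, -2.95, 1.766, 0.202]
board [[0.597, 0.003], [0.629, -0.143], [0.505, -0.168], [0.474, -0.025]] c [ 0.551 -0.083  0.112] sides [0.149 0.127 0.146 0.126] ang [-1.354, -2.946, 1.786, 0.219]
mat [[0.533, 0.376], [0.484, 0.269], [0.306, 0.344], [0.352, 0.448]] c [0.419 0.359 0.   ] sides [0.118 0.193 0.114 0.195] ang [-2.007, 2.742, 1.155, -0.377]
foot [[0.481, 0.344], [0.471, 0.311], [0.35, 0.349], [0.358, 0.383]] c [0.415 0.347 0.026] sides [0.034 0.127 0.035 0.129] ang [-1.874, 2.836, 1.338, -0.308]
rib [[0.45, 0.346], [0.447, 0.333], [0.381, 0.349], [0.382, 0.362]] c [0.415 0.347 0.066] sides [0.013 0.067 0.013 0.07 ] ang [-1.818, 2.899, 1.513, -0.239]
pod [[0.613, 0.315]] c [0.613 0.315 0.052] sides [0.] ang [0.0]
jar [[0.676, -0.016]] c [ 0.676 -0.016  0.155] sides [0.] ang [0.0]
carr [[0.594, -0.06], [0.549, -0.059], [0.556, -0.116], [0.52, -0.116]] c [ 0.555 -0.088  0.127] sides [0.045 0.058 0.036 0.093] ang [3.109, -1.456, 3.138, 0.648]
[ 15 121  55] [ 16 117 151] [ 26 167 189] [ 25 168 190]
```

```bash
cat >> h.py <<'E'
def go(x,y,z,ang=None):
    "print shift to target in tool axes (mm) before the twist, then the twist"
    s=manip.read_state();M=R.from_rotvec(s["eef_rot"]).as_matrix();a=np.arctan2(M[1,1],M[0,1])
    d=M.T@(np.array([x,y,z])-s["tool_pos"])*1000
    t=0 if ang is None else -((ang-a+np.pi/2)%np.pi-np.pi/2)
    print("shift",np.round(d,1),"twist",round(t,3),"yang",round(a,3),"j1,j6",round(s["joints"][0],2),round(s["joints"][5],2))
SH=np.array([.582,-.059]);SY=.199
def sh(x,y,yaw=None):
    "shelf frame -> world xy"
    c,s_=np.cos(SY),np.sin(SY);return SH+[c*x-s_*y,s_*x+c*y]
def inv(p):
    c,s_=np.cos(SY),np.sin(SY);d=np.asarray(p)[:2]-SH;return np.array([c*d[0]+s_*d[1],-s_*d[0]+c*d[1]])
E
python3 -c "
from h import *
go(.415,.347,.18,1.265)
for p in [(.551,-.083),(.676,-.016),(.594,-.06),(.549,-.059),(.556,-.116),(.52,-.116)]:print(np.round(inv(p),3))"
```

```text
shift [-263.5 -201.7   50.5] twist -0.06 yang 1.205 j1,j6 1.17 -0.04
[-0.035 -0.017]
[0.101 0.024]
[ 0.012 -0.003]
[-0.032  0.007]
[-0.037 -0.051]
[-0.072 -0.044]
```

Request:
step_arm(steps=[-33,-25,6,0,-33,-25,6,0,-33,-25,6,0,-33,-25,6,0,-33,-25,6,0,-33,-25,6,0,-33,-25,7,0,-33,-26,7,-0.06,0,0,0,0], fingers=1)

```text
clock: 1.23
tool_pos: [0.4164, 0.3456, 0.18]
eef_rot: [-0.484, -3.103, 0.003]
contact_force: [0.1, -0.4, -0.4]
finger_gap: 0.0853
grip_force: 0.0
```

```bash
python3 -c "
from h import *
go(.415,.347,.18,1.265)
c=camera_info('wrist');im=snapshot('wrist');cv2.imwrite('pics/w1.png',im)
print(np.round(c['T'],3).tolist(),c['fx'],c['cx'],c['cy'])"
```

```text
shift [1.8 0.9 0. ] twist -0.004 yang 1.261 j1,j6 0.65 -0.61
[[0.305, 0.907, 0.291, 0.341], [0.952, -0.289, -0.095, 0.37], [-0.002, 0.306, -0.952, 0.323], [0.0, 0.0, 0.0, 1.0]] 307.7837717295602 320.71568715919835 202.12795726409777
```

View pics/w1.png

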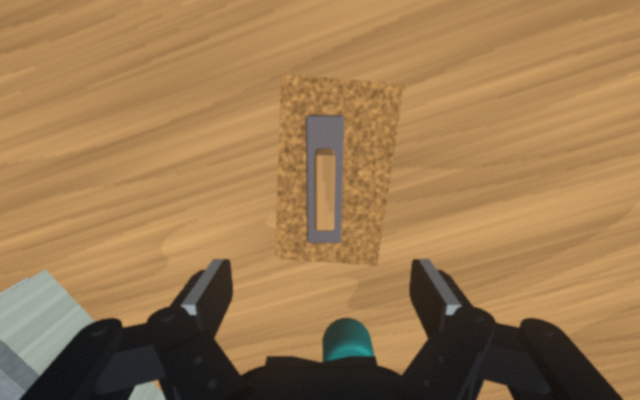

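The wrist view shows the scraper nearly upright in the image. The rib top spans (315..335, 153..231) and the foot (307..343, 116..242), so its angle is confirmed. The pod is beyond, at (347,340).

```bash
python3 -c "
from h import *
P=ray('wrist',[[316,153],[335,153],[335,231],[316,231]],.066);print(np.round(P,3),P.mean(0))
Q=ray('wrist',[[308,117],[344,116],[341,242],[307,243]],.026);print(np.round(Q,3),Q.mean(0))
for X in(P,Q):
  for i,j in((3,0),(2,1)): d=X[j]-X[i];print(np.arctan2(d[1],d[0]),np.linalg.norm(d))
M=ray('wrist',[[281,75],[402,86],[378,264],[277,256]],0);print('mat',np.round(M,3),M.mean(0),np.arctan2(*(M[1]-M[2])[[1,0]]))
go(*P.mean(0)[:2],.03)"
```

```text
[[0.377 0.355 0.066]
 [0.382 0.37  0.066]
 [0.449 0.35  0.066]
 [0.444 0.333 0.066]] [0.41278428 0.35215372 0.066     ]
[[0.348 0.356 0.026]
 [0.358 0.388 0.026]
 [0.48  0.349 0.026]
 [0.47  0.314 0.026]] [0.41398791 0.35177362 0.026     ]
2.8278510999261837 0.07050231083246324
2.846738407363815 0.07050576810091656
2.811673036749546 0.12875665405136963
2.830980816350221 0.128456168060901
mat [[0.304 0.342 0.   ]
 [0.349 0.452 0.   ]
 [0.533 0.38  0.   ]
 [0.487 0.271 0.   ]] [0.41801308 0.36121807 0.        ] 2.7695089657460863
shift [  4.6   4.  150.5] twist 0 yang 1.262 j1,j6 0.65 -0.61
```

Request:
step_arm(steps=[4,3,40,0,0,0,40,0,0,0,40,0,0,0,28,0,0,0,0,0])

```text
clock: 1.9
tool_pos: [0.4105, 0.3518, 0.0308]
eef_rot: [-0.476, -3.101, 0.006]
contact_force: [-0.3, -0.6, 0.4]
finger_gap: 0.0854
grip_force: 0.0
```

Request:
step_arm(steps=[0,0,0,0,0,0,0,0,0,0,0,0,0,0,0,0,0,0,0,0,0,0,0,0], fingers=0)

```text
clock: 2.65
tool_pos: [0.4135, 0.3525, 0.0338]
eef_rot: [0.479, 3.105, 0.001]
contact_force: [-1.1, -0.5, 4.1]
finger_gap: 0.0169
grip_force: 62.7
```

Request:
step_arm(steps=[0,0,-40,0,0,0,-50,0,0,0,-50,0,0,0,-50,0,0,0,0,0])

```text
clock: 3.28
tool_pos: [0.4158, 0.3542, 0.2284]
eef_rot: [0.478, 3.098, 0.011]
contact_force: [-0.2, 1.1, -1.8]
finger_gap: 0.0172
grip_force: 61.9
```

```bash
python3 -c "
from h import *
print(sh(-.035,.09));go(*sh(-.035,.09),.2,np.pi/2+SY)
s=manip.read_state();print(s['contact_force'],s['finger_gap'],s['grip_force'])"
```

```text
[0.52989871 0.02230471]
shift [-208.6 -282.4   27.3] twist -0.505 yang 1.265 j1,j6 0.66 -0.6
[-0.17382018  1.08645473 -1.81112862] 0.017220009069979166 61.88826084136963
```

Request:
step_arm(steps=[-26,-35,0,0,-26,-35,0,0,-26,-35,0,0,-26,-35,0,0,-26,-35,0,0,-26,-35,0,0,-26,-36,0,0,-26,-36,0,0])

```text
clock: 4.28
tool_pos: [0.5256, 0.0193, 0.2209]
eef_rot: [-0.478, -3.102, 0.001]
contact_force: [0.0, 0.5, -1.7]
finger_gap: 0.017
grip_force: 61.8
```

Request:
step_arm(steps=[0,0,0,-0.126,0,0,0,-0.126,0,0,0,-0.126,0,0,0,-0.126,0,0,0,0,0,0,0,0])

```text
clock: 5.03
tool_pos: [0.5259, 0.0207, 0.222]
eef_rot: [0.307, -3.124, -0.0]
contact_force: [-0.4, 0.0, -2.0]
finger_gap: 0.0171
grip_force: 61.8
```

```bash
python3 -c "
from h import *
go(*sh(-.035,.08),.149,np.pi/2+SY)
s=manip.read_state();print(s['tool_pos'],s['eef_rot'])
for n in('scene','wrist','top'):cv2.imwrite(f'pics/{n}2.png',snapshot(n))
a=cv2.imread('pics/wrist2.png');b=cv2.imread('pics/scene2.png')[100:320,180:420];t=cv2.imread('pics/top2.png')[120:320,220:440]
cv2.imwrite('pics/m2.png',np.vstack([cv2.resize(a,(480,300)),np.hstack([cv2.resize(b,(250,229)),cv2.resize(t,(230,229))])]))"
```

```text
shift [-4.4 -9.3 73. ] twist -0.003 yang 1.767 j1,j6 -0.01 -1.77
[0.52593661 0.02073548 0.22203732] [ 3.07448550e-01 -3.12449113e+00 -3.01152872e-04]
```

View pics/m2.png

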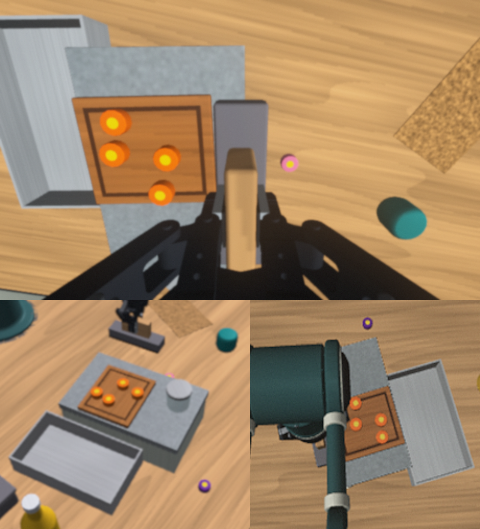

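The wrist view shows the scraper held along the board's left edge, square to it, with all four orange ends ahead of it. I'll lower it and wipe with about 2 mm clearance.

Request:
step_arm(steps=[-4,-6,30,0,0,0,30,0,0,0,11,0,0,0,0,0])

```text
clock: 5.68
tool_pos: [0.5312, 0.0157, 0.1517]
eef_rot: [0.31, -3.125, -0.0]
contact_force: [-0.1, 0.6, -1.4]
finger_gap: 0.0175
grip_force: 61.8
```

```bash
python3 -c "
from h import *
go(*sh(-.035,-.10),.149,np.pi/2+SY)
s=manip.read_state();print(s['tool_pos'],inv(s['tool_pos']),s['contact_force'])
im=snapshot('scene')
cv2.imwrite('pics/s3.png',cv2.resize(im[110:240,220:400],None,fx=4,fy=4,interpolation=cv2.INTER_CUBIC))"
```

```text
shift [  -0.3 -183.2    2.6] twist -0.001 yang 1.769 j1,j6 -0.02 -1.79
[0.53117206 0.01567433 0.15167601] [-0.03506253  0.08324874] [-0.11216199  0.64875871 -1.35745924]
```

View pics/s3.png

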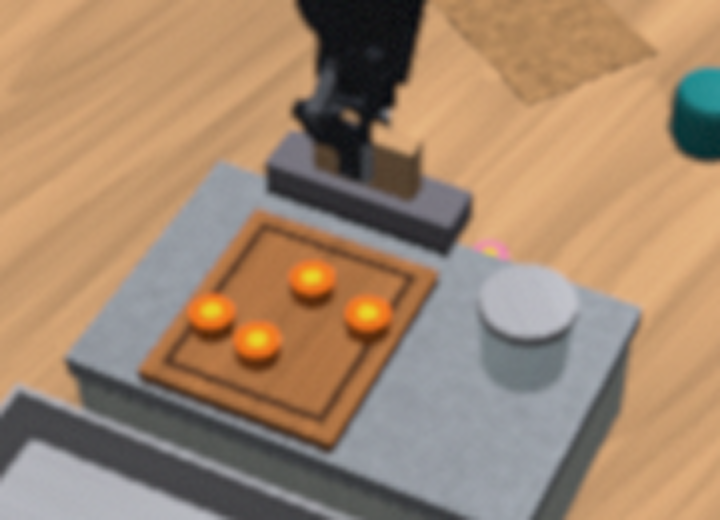

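Request:
step_arm(steps=[0,0,2.5,0,0,-12,0,0,0,-12,0,0,0,-12,0,0,0,-12,0,0,0,-12,0,0,0,-12,0,0,0,-12,0,0,0,0,0,0])

```text
clock: 6.85
tool_pos: [0.5485, -0.0676, 0.1498]
eef_rot: [-0.309, 3.126, -0.0]
contact_force: [0.3, -0.1, -1.6]
finger_gap: 0.0174
grip_force: 61.8
```

```bash
python3 -c "
from h import *
go(*sh(-.035,-.13),.149,np.pi/2+SY)
s=manip.read_state();print(inv(s['tool_pos']))
for n in('scene','wrist'):cv2.imwrite(f'pics/{n}4.png',snapshot(n))
a=cv2.imread('pics/wrist4.png');b=cv2.imread('pics/scene4.png')[110:270,200:400]
cv2.imwrite('pics/m4.png',np.hstack([cv2.resize(a,(400,250)),cv2.resize(b,(400,320))[:250]]))"
```

```text
shift [   0.2 -128.2    0.8] twist -0.002 yang 1.768 j1,j6 -0.17 -1.94
[-0.03458381 -0.00184573]
```

View pics/m4.png

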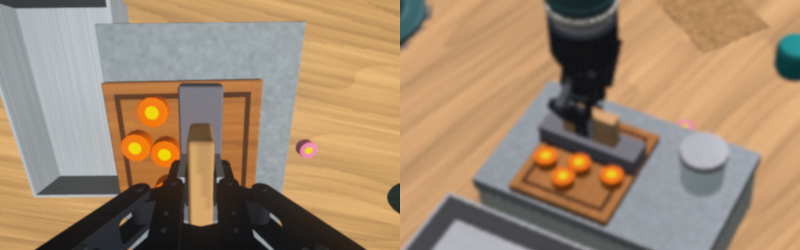

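The four ends move ahead of the scraper and the board hasn't moved. I'll continue over the edge.

Request:
step_arm(steps=[0,-13,0,0,0,-13,0,0,0,-13,0,0,0,-13,0,0,0,-13,0,0,0,-13,0,0,0,-13,0,0,0,-13,0,0,0,-13,0,0,0,-11,0,0])

```text
clock: 8.2
tool_pos: [0.5736, -0.1931, 0.1498]
eef_rot: [0.311, -3.126, 0.0]
contact_force: [-0.5, 0.4, -1.1]
finger_gap: 0.0171
grip_force: 61.8
```

```bash
python3 -c "
from h import *
s=manip.read_state();print(inv(s['tool_pos']))
for n in('scene','wrist'):cv2.imwrite(f'pics/{n}5.png',snapshot(n))
a=cv2.imread('pics/wrist5.png');b=cv2.imread('pics/scene5.png')[120:320,180:400]
cv2.imwrite('pics/m5.png',np.hstack([cv2.resize(a,(450,281)),cv2.resize(b,(309,281))]))"
```

```text
[-0.03469171 -0.12978273]
```

View pics/m5.png

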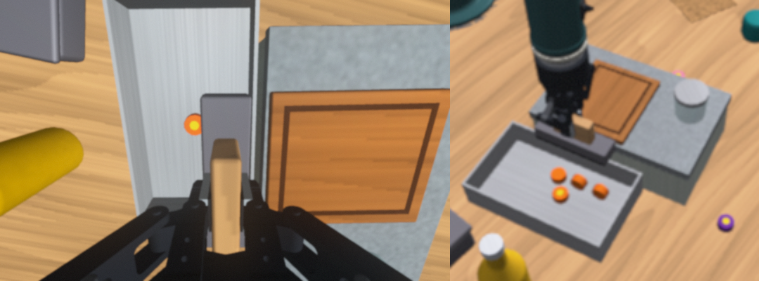

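All four ends are now in the tub (scene crop (558,175), (578,181), (600,190), (560,195)) and the board is clear. Next I'll lower the scraper beside the board's right edge and push the board left with its long side.

Request:
step_arm(steps=[0,0,12,0,0,10,0,0,0,11,0,0,0,11,0,0,0,11,0,0,0,11,0,0,0,11,0,0,0,11,0,0,0,11,0,0,0,11,0,0])

```text
clock: 9.55
tool_pos: [0.5541, -0.0955, 0.1379]
eef_rot: [-0.311, 3.126, -0.0]
contact_force: [0.2, -1.8, -0.2]
finger_gap: 0.0173
grip_force: 61.8
```

```bash
python3 -c "
from h import *
s=manip.read_state();print(inv(s['tool_pos']));go(*sh(-.035,-.023),.137)
for n in('scene','wrist'):cv2.imwrite(f'pics/{n}6.png',snapshot(n))
a=cv2.imread('pics/wrist6.png');b=cv2.imread('pics/scene6.png')[120:320,180:400]
cv2.imwrite('pics/m6.png',np.hstack([cv2.resize(a,(450,281)),cv2.resize(b,(309,281))]))"
```

```text
[-0.03453492 -0.03031018]
shift [0.5 7.3 0.9] twist 0 yang 1.769 j1,j6 -0.21 -1.98
```

View pics/m6.png

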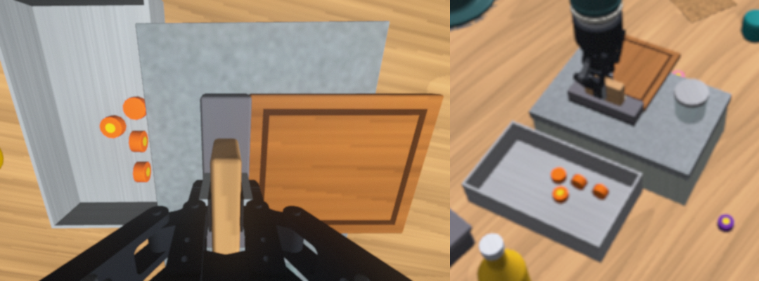

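The board now overhangs the left edge and is still flat and square against the scraper. I'll push the last 7 mm, back off, rise, and turn the scraper for use as a lever.

Request:
step_arm(steps=[0,7,0,0,0,0,0,0,0,-6,0,0,0,-2,-25,0,0,0,-50,0,0,20,-45,0,0,40,0,0,0,40,0,0,0,40,0,0,0,0,0,0])

```text
clock: 10.9
tool_pos: [0.5264, 0.0419, 0.2578]
eef_rot: [0.315, -3.126, -0.001]
contact_force: [0.1, -0.6, -2.1]
finger_gap: 0.0172
grip_force: 61.8
```

Request:
step_arm(steps=[0,0,0,0.175,0,0,0,0.175,0,0,0,0.175,0,0,0,0.175,0,0,0,0.175,0,0,0,0.175,0,0,0,0.175,0,0,0,0.175,0,0,0,0.175,0,0,0,0])

```text
clock: 12.15
tool_pos: [0.5271, 0.039, 0.2577]
eef_rot: [1.995, 2.427, -0.001]
contact_force: [1.0, 0.9, -2.3]
finger_gap: 0.0171
grip_force: 61.8
```

```bash
python3 -c "
from h import *
s=manip.read_state();print(inv(s['tool_pos']));go(*sh(-.035,.228),.098,SY)
im=snapshot('top');cv2.imwrite('pics/t7.png',im);m=blobs(im,(5,150,60),(18,255,255),300)
print([ (cv2.minAreaRect(c)) for c in m])
for n in('scene','wrist'):cv2.imwrite(f'pics/{n}7.png',snapshot(n))
a=cv2.imread('pics/wrist7.png');b=cv2.imread('pics/scene7.png')[100:300,220:440];t=im[100:300,180:400]
cv2.imwrite('pics/m7.png',np.vstack([np.hstack([cv2.resize(b,(400,364)),cv2.resize(t,(400,364))]),np.hstack([cv2.resize(a,(368,230)),np.zeros((230,432,3),np.uint8)])]))"
```

```text
[-0.03443772  0.1069324 ]
shift [121.1  -1.  159.6] twist -0.004 yang 0.195 j1,j6 0.03 -0.17
[]
```

View pics/m7.png

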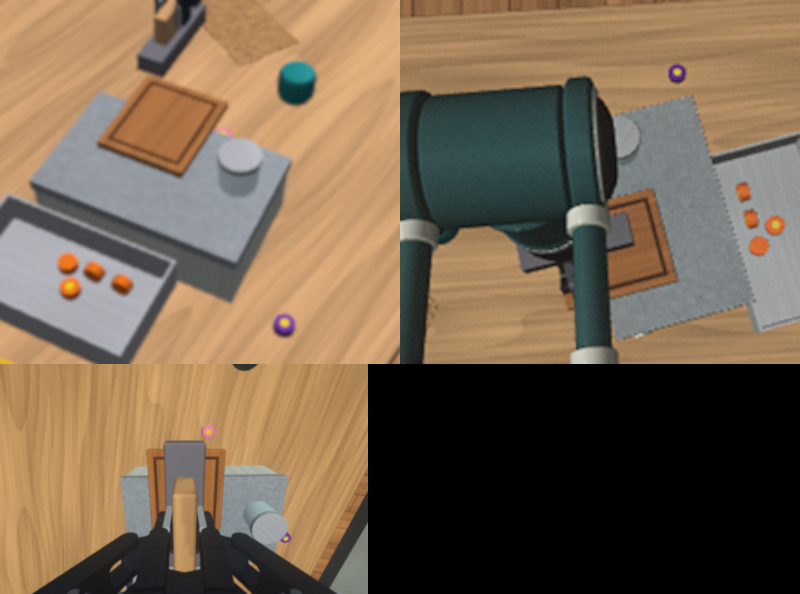

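The board lies flat with about a third of it past the left edge, and the scraper is turned along the shelf's y. I'll go out to the left, down, then in under the overhang.

Request:
step_arm(steps=[40,0,0,0,40,0,0,0,41,0,0,0,0,-1,0,0,0,0,40,0,0,0,40,0,0,0,40,0,0,0,38,0,0,0,0,0])

```text
clock: 13.42
tool_pos: [0.4994, 0.1569, 0.0963]
eef_rot: [-1.992, -2.423, 0.011]
contact_force: [-0.8, -0.0, -1.8]
finger_gap: 0.017
grip_force: 61.7
```

```bash
python3 -c "
from h import *
s=manip.read_state();print(inv(s['tool_pos']));go(*sh(-.035,.186),.098,SY)
im=snapshot('scene');cv2.imwrite('pics/s8.png',im)
# scraper/board outline predicted vs expected in scene
B=[list(sh(-.035+a*.065,.0695+b*.075))+[.112] for a,b in((1,1),(1,-1),(-1,-1),(-1,1))]
print('exp',np.round(proj('scene',B),1).tolist())
for c in blobs(im,(5,120,50),(18,255,255),300):print(cv2.contourArea(c),cv2.approxPolyDP(c,5,True)[:,0].tolist())"
```

```text
[-0.03832662  0.22799198]
shift [-42.    3.5  -1.7] twist -0.005 yang 0.194 j1,j6 0.26 0.06
exp [[343.9, 155.4], [317.9, 195.0], [271.0, 177.3], [299.6, 140.2]]
511.0 [[0, 363], [0, 399], [29, 399]]
2166.5 [[301, 141], [275, 179], [319, 195], [345, 156]]
48139.0 [[639, 149], [557, 117], [505, 194], [476, 254], [466, 252], [368, 399], [639, 399]]
622.0 [[351, 92], [360, 111], [349, 133], [382, 123]]
348.5 [[372, 0], [354, 24], [365, 39]]
1349.5 [[219, 0], [225, 34], [277, 4], [309, 17], [297, 0]]
```

Request:
step_arm(steps=[-14,3,0,0,-14,0,0,0,-14,0,0,0,0,0,-6,0,0,0,-6,0,-1,0,-11,0,-1,0,-11,0,-3,0,-10,0,-3,0,-11,0,0,0,0,0])

```text
clock: 14.72
tool_pos: [0.5161, 0.1102, 0.1562]
eef_rot: [1.995, 2.425, 0.003]
contact_force: [-0.4, 0.1, -3.0]
finger_gap: 0.0167
grip_force: 61.7
```

```bash
cat >> h.py <<'E'
def board(tag,py=-.0055):
    s=manip.read_state();print('tcp shelf',np.round(inv(s["tool_pos"]),4),round(s["tool_pos"][2],4),'F',np.round(s["contact_force"],1),'gap',round(s["finger_gap"],4))
    im=snapshot('scene');cv2.imwrite(f'pics/{tag}.png',im)
    for c in blobs(im[60:280,180:440],(5,120,40),(18,255,255),200):print(cv2.contourArea(c),(cv2.approxPolyDP(c,4,True)[:,0]+[180,60]).tolist())
def pred(th,py=-.0055,x=-.035):
    t=np.radians(th);L=lambda a,r,n:list(sh(x+a*.065,py+r*np.cos(t)-n*np.sin(t)))+[.1+r*np.sin(t)+n*np.cos(t)]
    print('pred',th,np.round(proj('scene',[L(1,.15,.012),L(1,0,.012),L(-1,0,.012),L(-1,.15,.012)])).tolist())
E
python3 -c "
from h import *
board('s9')
for t in(10,15,20,25):pred(t)"
```

```text
tcp shelf [-0.0311  0.1789] 0.1562 F [-0.4  0.1 -3. ] gap 0.0167
2748.5 [[299, 128], [274, 178], [319, 195], [344, 144]]
789.5 [[346, 91], [356, 102], [344, 127], [351, 135], [382, 122]]
pred 10 [[344.0, 149.0], [318.0, 196.0], [271.0, 178.0], [298.0, 134.0]]
pred 15 [[343.0, 146.0], [317.0, 196.0], [270.0, 178.0], [298.0, 131.0]]
pred 20 [[343.0, 144.0], [317.0, 196.0], [270.0, 179.0], [296.0, 129.0]]
pred 25 [[342.0, 142.0], [317.0, 197.0], [270.0, 179.0], [295.0, 127.0]]
```

The board is at about 20° and the pivot hasn't slipped. Next I'll go to 50°.

Request:
step_arm(steps=[-4.5,0,-10,0,-5,0,-8,0,-6,0,-9,0,-6.5,0,-8,0,-7.5,0,-8,0,-8,0,-7.5,0,0,0,0,0])

```text
clock: 15.65
tool_pos: [0.5231, 0.0728, 0.2063]
eef_rot: [1.996, 2.424, 0.002]
contact_force: [-0.5, 1.2, -1.1]
finger_gap: 0.0165
grip_force: 61.7
```

```bash
python3 -c "
from h import *
board('s10')
for t in(40,45,50,55):pred(t)"
```

```text
tcp shelf [-0.0317  0.1408] 0.2063 F [-0.5  1.2 -1.1] gap 0.0165
2995.0 [[288, 122], [273, 180], [318, 196], [336, 138]]
998.5 [[347, 91], [351, 94], [339, 108], [339, 121], [352, 135], [382, 123]]
pred 40 [[338.0, 138.0], [316.0, 198.0], [270.0, 180.0], [290.0, 123.0]]
pred 45 [[336.0, 138.0], [316.0, 198.0], [269.0, 180.0], [288.0, 122.0]]
pred 50 [[335.0, 138.0], [316.0, 199.0], [269.0, 181.0], [286.0, 122.0]]
pred 55 [[333.0, 139.0], [316.0, 199.0], [269.0, 181.0], [283.0, 123.0]]
```

Request:
step_arm(steps=[-9,0,-5.5,0,-9,0,-5.5,0,-10,0,-5,0,-10,0,-4,0,-6,0,-2,0,-5,0,-1.5,0,0,0,0,0])

```text
clock: 16.58
tool_pos: [0.5319, 0.025, 0.2289]
eef_rot: [1.996, 2.425, 0.0]
contact_force: [0.1, 0.7, -2.3]
finger_gap: 0.0172
grip_force: 61.7
```

```bash
python3 -c "
from h import *
board('s11')
for t in(65,70,75,80,85,90):pred(t)"
```

```text
tcp shelf [-0.0325  0.0922] 0.2289 F [ 0.1  0.7 -2.3] gap 0.0172
2636.5 [[275, 128], [273, 181], [317, 198], [325, 145]]
1186.5 [[338, 94], [341, 101], [331, 112], [351, 135], [382, 122], [350, 90]]
pred 65 [[328.0, 142.0], [316.0, 200.0], [269.0, 182.0], [278.0, 125.0]]
pred 70 [[326.0, 144.0], [316.0, 200.0], [269.0, 182.0], [275.0, 127.0]]
pred 75 [[323.0, 146.0], [316.0, 201.0], [269.0, 183.0], [272.0, 129.0]]
pred 80 [[320.0, 149.0], [316.0, 201.0], [269.0, 183.0], [269.0, 132.0]]
pred 85 [[318.0, 153.0], [316.0, 201.0], [269.0, 183.0], [266.0, 135.0]]
pred 90 [[315.0, 157.0], [316.0, 202.0], [269.0, 184.0], [263.0, 139.0]]
```

Request:
step_arm(steps=[-4,0,-1,0,-4,0,-0.7,0,-4,0,-0.5,0,-4,0,-0.4,0,0,0,0,0])

```text
clock: 17.25
tool_pos: [0.535, 0.0093, 0.2315]
eef_rot: [1.996, 2.426, 0.0]
contact_force: [-0.4, -0.1, -2.7]
finger_gap: 0.0173
grip_force: 61.7
```

```bash
python3 -c "
from h import *
board('s12')"
```

```text
tcp shelf [-0.0326  0.0762] 0.2315 F [-0.4 -0.1 -2.7] gap 0.0173
2358.0 [[270, 133], [273, 182], [317, 198], [321, 150]]
1224.0 [[331, 96], [338, 100], [332, 114], [352, 135], [382, 123], [351, 91]]
```

Request:
step_arm(steps=[-2,0,-0.3,0,-2,0,-0.2,0,-2,0,-0.2,0,-2,0,0,0,0,0,0,0,0,0,0,0])

```text
clock: 18.05
tool_pos: [0.5364, 0.0018, 0.2321]
eef_rot: [-1.996, -2.426, -0.0]
contact_force: [0.5, 0.6, -2.0]
finger_gap: 0.0167
grip_force: 61.7
```

```bash
python3 -c "
from h import *
board('s13')"
```

```text
tcp shelf [-0.0327  0.0686] 0.2321 F [ 0.5  0.6 -2. ] gap 0.0167
1971.5 [[265, 139], [272, 181], [317, 198], [316, 157]]
1248.0 [[329, 98], [336, 101], [332, 114], [352, 135], [382, 122], [350, 90]]
```

The outline jumped to the 90° prediction, so the board has settled upright on its edge. I'll back the scraper away, straight out.

Request:
step_arm(steps=[5,0,0,0,15,0,0,0,30,0,0,0,40,0,0,0,40,0,0,0,0,0,0,0])

```text
clock: 18.85
tool_pos: [0.5103, 0.1325, 0.2321]
eef_rot: [-1.99, -2.43, -0.001]
contact_force: [-0.3, -0.2, -1.6]
finger_gap: 0.0171
grip_force: 61.7
```

```bash
python3 -c "
from h import *
board('s14');go(.4145,.356,.12,np.pi/2-.36)"
```

```text
tcp shelf [-0.0324  0.2019] 0.2321 F [-0.3 -0.2 -1.6] gap 0.0171
2112.0 [[245, 185], [258, 236], [252, 246], [259, 249], [264, 239], [273, 254], [282, 248], [292, 261], [285, 201]]
1002.0 [[336, 116], [351, 135], [383, 122], [351, 91]]
shift [239.4 -50.2 112.1] twist -1.014 yang 0.197 j1,j6 0.2 0.01
```

The outline has changed a lot, so the board has moved. I need to look.

```bash
python3 -c "
from h import *
a=cv2.imread('pics/s14.png')[100:320,180:420];t=snapshot('top');cv2.imwrite('pics/t14.png',t);t=t[130:300,230:450];p=cv2.imread('pics/s13.png')[100:320,180:420]
cv2.imwrite('pics/m14.png',np.hstack([cv2.resize(p,(266,244)),cv2.resize(a,(266,244)),cv2.resize(t,(266,206),).repeat(1,0) if 0 else cv2.resize(t,(266,244))]))"
```

```text
(no output)
```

View pics/m14.png

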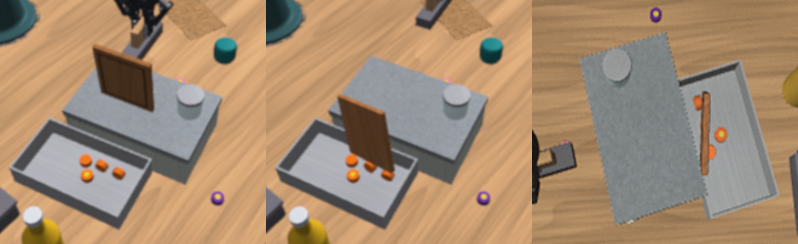

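The board toppled to the right and slid into the tub. It now stands leaning on the shelf's side, groove face towards the shelf and plain face to the right. I can recover it: park the scraper on its mat, grip the board by its top edge, and lower it plain side up on the shelf.

Request:
step_arm(steps=[34,-7,0,0,34,-7,0,0,34,-7,0,0,34,-7,0,0,34,-7,0,0,34,-7,0,0,35,-8,0,0,0,0,0,0])

```text
clock: 19.95
tool_pos: [0.4158, 0.3553, 0.232]
eef_rot: [-1.994, -2.428, -0.0]
contact_force: [0.2, 0.8, -1.0]
finger_gap: 0.0173
grip_force: 61.7
```

Request:
step_arm(steps=[0,0,40,-0.17,0,0,30,-0.17,0,0,20,-0.17,0,0,10,-0.17,0,0,10,-0.17,0,0,0,-0.155,0,0,0,0])

```text
clock: 20.82
tool_pos: [0.4169, 0.3529, 0.1219]
eef_rot: [0.586, 3.086, -0.001]
contact_force: [0.1, -0.1, -2.2]
finger_gap: 0.0172
grip_force: 61.8
```

```bash
python3 -c "
from h import *
board('s15');go(.418,.361,.034,np.pi/2-.37)
t=snapshot('top');cv2.imwrite('pics/t15.png',t)
for c in blobs(t[140:300,300:450],(5,120,40),(18,255,255),100):
  r=cv2.minAreaRect(c);print(cv2.contourArea(c),r,(cv2.boxPoints(r)+[300,140]).round(1).tolist(),(cv2.approxPolyDP(c,2,True)[:,0]+[300,140]).tolist())
"
```

```text
tcp shelf [-0.0804  0.4364] 0.1219 F [ 0.1 -0.1 -2.2] gap 0.0172
2564.0 [[199, 230], [204, 272], [269, 268], [259, 229]]
1309.5 [[320, 101], [351, 135], [382, 123], [346, 92]]
shift [ 1.9  7.6 88.2] twist -0.006 yang 1.195 j1,j6 0.66 -0.54
2852.0 ((105.19034576416016, 94.61585998535156), (59.05112075805664, 55.37435531616211), 31.32869529724121) [[365.6, 242.9], [394.4, 195.6], [444.8, 226.3], [416.0, 273.6]] [[391, 202], [368, 242], [416, 273], [442, 228], [419, 216], [418, 210], [418, 214], [415, 215]]
```

Request:
step_arm(steps=[2,7.5,30,0,0,0,30,0,0,0,20,0,0,0,7,0,0,0,1,0,0,0,0,0])

```text
clock: 21.68
tool_pos: [0.4178, 0.3624, 0.035]
eef_rot: [0.581, 3.086, 0.002]
contact_force: [0.5, -0.5, -1.4]
finger_gap: 0.0168
grip_force: 61.8
```

```bash
python3 -c "
from h import *
s=manip.read_state();print(s['tool_pos'],s['contact_force'])
im=snapshot('scene');a=im[170:320,170:350];t=snapshot('top');cv2.imwrite('pics/t16.png',t);cv2.imwrite('pics/s16.png',im);t=t[150:300,330:450]
cv2.imwrite('pics/m16.png',np.hstack([cv2.resize(a,None,fx=2.6,fy=2.6,interpolation=cv2.INTER_CUBIC),cv2.resize(t,None,fx=2.6,fy=2.6,interpolation=cv2.INTER_CUBIC)]))"
```

```text
[0.41779897 0.36236011 0.03496852] [ 0.45438285 -0.54393089 -1.4136679 ]
```

View pics/m16.png

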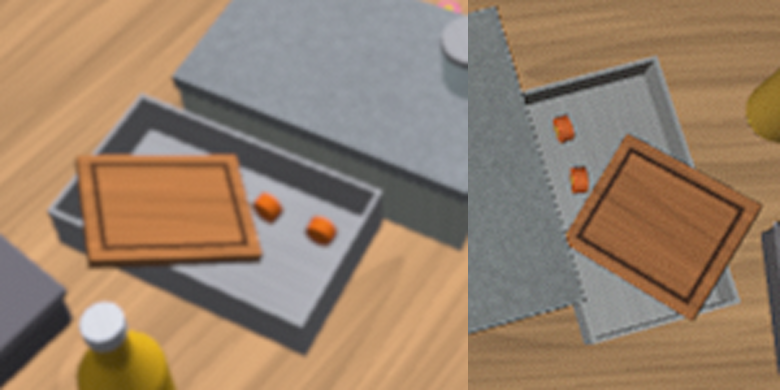

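The board now lies groove side up across the tub, resting on its outer right wall and overhanging it. Scene corners are about (200,230), (261,230), (271,269), (205,272). I'll triangulate these from the two views.

```bash
cat >> h.py <<'E'
def tri(uvs,uvt):
    out=[]
    for a,b in zip(uvs,uvt):
        A=[];B=[]
        for n,p in(("scene",a),("top",b)):
            c=camera_info(n);T=np.array(c["T"]);d=T[:3,:3]@[(p[0]-c["cx"])/c["fx"],(p[1]-c["cy"])/c["fy"],1];d/=np.linalg.norm(d)
            M=np.eye(3)-np.outer(d,d);A.append(M);B.append(M@T[:3,3])
        X=np.linalg.solve(sum(A),sum(B));e=sum(np.linalg.norm(m@X-b) for m,b in zip(A,B));out.append(np.r_[inv(X),X[2],e])
    return np.array(out)
E
python3 -c "
from h import *
t=[(391.2,201.9),(443.1,228.8),(417.3,273.1),(368.1,241.5)]
s=[(199.6,230.4),(261.2,229.6),(270.8,268.8),(204.6,271.9)]
for k in range(4):
  P=tri(s[k:]+s[:k],t)
  if P[:,3].max()<.03:
    print(k,np.round(P,3).tolist(),[round(np.linalg.norm(P[i,:3]-P[(i+1)%4,:3]),3) for i in range(4)])
print(inv(ray('top',[(455,265)],.058)[0]))
T=cv2.imread('pics/t16.png')
for c in blobs(T[220:310,435:505],(110,10,20),(135,120,140),300):print((cv2.approxPolyDP(c,3,True)[:,0]+[435,220]).tolist(),[np.round(inv(p),3).tolist() for p in ray('top',cv2.approxPolyDP(c,3,True)[:,0]+[435,220],.058)])
"
```

```text
2 [[0.003, -0.196, 0.037, 0.003], [-0.104, -0.289, 0.083, 0.003], [-0.191, -0.196, 0.067, 0.005], [-0.081, -0.106, 0.027, 0.007]] [np.float64(0.149), np.float64(0.128), np.float64(0.147), np.float64(0.123)]
[-0.19882554 -0.29764689]
```

```bash
python3 -c "
from h import *
f=lambda p,z:np.round([inv(q) for q in ray('top',p,z)],3).tolist()
T=cv2.imread('pics/top0.png')[225:305,435:505];g=cv2.cvtColor(T,cv2.COLOR_BGR2HSV)
m=((g[...,1]<60)&(g[...,2]<110)).astype(np.uint8)
c=max(cv2.findContours(m,0,2)[0],key=cv2.contourArea);b=cv2.boxPoints(cv2.minAreaRect(c))+[435,225];print('lb',b.round(1).tolist(),f(b,.058))
S=cv2.imread('pics/scene0.png')
print('bottle top/top', f([(477,173)],.2),f([(444,196)],.03),'scene',np.round(inv(ray('scene',[(225,342)],.0)[0]),3))
T=cv2.imread('pics/t16.png')
print('tub rim back-left,back-right,front-right,front-left',f([((524-468)/2.6+330,97/2.6+150),((655-468)/2.6+330,60/2.6+150),((738-468)/2.6+330,300/2.6+150),((592-468)/2.6+330,342/2.6+150)],.055))
print('shelf corners robot view', [sh(-.19,-.2),sh(-.26,-.2),sh(-.2,-.25)])
"
```

```text
lb [[441.9, 236.4], [488.2, 230.6], [496.1, 293.9], [449.8, 299.6]] [[-0.122, -0.29], [-0.138, -0.409], [-0.291, -0.372], [-0.275, -0.257]]
bottle top/top [[-0.012, -0.362]] [[-0.018, -0.341]] scene [-0.006 -0.375]
tub rim back-left,back-right,front-right,front-left [[0.063, -0.103], [0.066, -0.244], [-0.186, -0.247], [-0.188, -0.099]]
shelf corners robot view [array([ 0.43528753, -0.29261389]), array([ 0.366669  , -0.30645213]), array([ 0.43536934, -0.34360402])]
```

Measured: the board's low edge AD lies inside the tub and corner B overhangs the right wall, near the lunchbox and the bottle. New plan:
1. Release the scraper on its mat.
2. Use closed fingers to turn the board square to the tub.
3. Push its high edge up along an arc with one open finger, so the board rises between the fingers, then grip it.

Request:
step_arm(steps=[0,0,1,0,0,0,0,0,0,0,0,0], fingers=1)

```text
clock: 22.15
tool_pos: [0.4172, 0.3621, 0.0333]
eef_rot: [0.581, 3.087, 0.001]
contact_force: [0.5, 0.5, -0.0]
finger_gap: 0.0705
grip_force: 0.0
```

Request:
step_arm(steps=[0,0,0,0,0,0,-50,0,0,0,-50,0,0,0,-50,0,0,0,-50,0,0,0,0,0])

```text
clock: 22.9
tool_pos: [0.4198, 0.3641, 0.2391]
eef_rot: [0.579, 3.08, 0.013]
contact_force: [1.4, -0.6, -0.0]
finger_gap: 0.0856
grip_force: 0.0
```

```bash
python3 -c "
from h import *
board('s17');print(sh(-.155,-.318));go(*sh(-.155,-.318),.23,np.pi/2+SY)"
```

```text
tcp shelf [-0.0754  0.4468] 0.2391 F [ 1.4 -0.6 -0. ] gap 0.0856
2561.5 [[199, 229], [204, 272], [269, 268], [259, 229]]
746.0 [[320, 101], [352, 135], [383, 122], [362, 102], [369, 118], [357, 124], [336, 103], [335, 95]]
[ 0.49292412 -0.40136601]
shift [-347.1 -685.1    3.7] twist -0.571 yang 1.199 j1,j6 0.67 -0.53
```

Request:
step_arm(steps=[-21.7,-42.8,0,0,-21.7,-42.8,0,0,-21.7,-42.8,0,0,-21.7,-42.8,0,0,-21.7,-42.8,0,0,-21.7,-42.8,0,0,-21.7,-42.8,0,0,-21.7,-42.8,0,0,-21.7,-42.8,0,0,-21.7,-42.8,0,0], fingers=0)

```text
clock: 24.2
tool_pos: [0.4624, -0.1169, 0.231]
eef_rot: [-0.58, -3.084, -0.001]
contact_force: [1.0, 0.5, -0.2]
finger_gap: 0.0
grip_force: 0.0
```

Request:
step_arm(steps=[-21.7,-42.8,0,0,-21.7,-42.8,0,0,-21.7,-42.8,0,0,-21.7,-42.8,0,0,-21.7,-42.8,0,0,-21.7,-42.8,0,0,0,0,0,-0.18,0,0,0,-0.18,0,0,0,-0.18,0,0,0,-0.03])

```text
clock: 25.45
tool_pos: [0.4908, -0.4015, 0.2306]
eef_rot: [0.31, -3.124, -0.004]
contact_force: [-0.5, 0.3, 0.1]
finger_gap: 0.0002
grip_force: 0.0
```

```bash
python3 -c "
from h import *
board('s18');go(*sh(-.155,-.318),.068,np.pi/2+SY)"
```

```text
tcp shelf [-0.1571 -0.3177] 0.2306 F [-0.5  0.3  0.1] gap 0.0002
2560.0 [[199, 230], [204, 272], [269, 268], [259, 229]]
734.5 [[320, 101], [352, 135], [382, 123], [362, 102], [369, 120], [359, 125], [335, 96]]
shift [ -2.3  -0.6 163. ] twist -0.001 yang 1.768 j1,j6 -0.72 -2.49
```

Request:
step_arm(steps=[0,0,0,0.1745,0,0,0,0.1745,0,0,0,0.1745,0,0,0,0.1745,0,0,0,0.1745,0,0,0,0.1745,0,0,0,0.1745,0,0,0,0.1745,0,0,0,0.1745,0,0,0,0])

```text
clock: 26.75
tool_pos: [0.4915, -0.4019, 0.2323]
eef_rot: [-1.99, -2.43, -0.0]
contact_force: [-0.9, 0.1, 0.2]
finger_gap: -0.0001
grip_force: 0.0
```

Request:
step_arm(steps=[0,0,0,0.1745,0,0,0,0.1745,0,0,0,0.1745,0,0,0,0.1745,0,0,0,0.1745,0,0,0,0.1745,0,0,0,0.1745,0,0,0,0.1745,0,0,0,0.1745,0,0,0,0])

```text
clock: 28.0
tool_pos: [0.4916, -0.402, 0.2327]
eef_rot: [-3.125, -0.317, 0.001]
contact_force: [-0.2, 0.2, -0.7]
finger_gap: -0.0003
grip_force: 0.0
```

```bash
python3 -c "
from h import *
go(*sh(-.155,-.318),.068,np.pi/2+SY)
c=camera_info('wrist')
im=snapshot('wrist');cv2.imwrite('pics/w18.png',im)
for n,P in dict(A=(.003,-.196,.037),B=(-.104,-.289,.083),C=(-.191,-.196,.067),D=(-.081,-.106,.027)).items():print(n,np.round(proj('wrist',[list(sh(*P[:2]))+[P[2]]],c)))
for c in blobs(im,(5,120,40),(18,255,255),1500):print(cv2.contourArea(c),cv2.approxPolyDP(c,6,True)[:,0].tolist())
"
```

```text
shift [  1.5  -0.3 164.7] twist 0.003 yang -1.369 j1,j6 -0.72 0.64
A [[195.  13.]]
B [[290. 131.]]
C [[206. 213.]]
D [[124. 104.]]
143883.5 [[0, 185], [0, 354], [73, 389], [239, 295], [264, 302], [282, 296], [293, 209], [268, 202], [295, 201], [312, 145], [405, 170], [388, 245], [361, 297], [403, 295], [569, 389], [522, 334], [621, 134], [639, 132], [639, 0], [438, 0], [421, 39], [368, 70], [347, 64], [336, 48], [341, 0], [269, 0], [274, 9], [263, 13], [257, 0], [259, 92], [192, 15], [165, 52], [158, 41], [140, 39], [139, 57], [154, 68], [125, 109], [197, 210], [122, 211], [110, 171], [75, 185]]
```

Request:
step_arm(steps=[1.5,0,40,0,0,0,40,0,0,0,40,0,0,0,30,0,0,0,12,0,0,0,0,0,10,-8,2,0,10,-8,0,0,10,-8,0,0,0,0,0,0])

```text
clock: 29.3
tool_pos: [0.519, -0.3715, 0.0697]
eef_rot: [3.125, 0.315, 0.001]
contact_force: [-0.2, -0.2, -0.6]
finger_gap: 0.0001
grip_force: 0.0
```

```bash
cat >> h.py <<'E'
def topb(tag):
    t=snapshot('top');cv2.imwrite(f'pics/{tag}.png',t)
    for c in blobs(t[140:320,330:460],(5,120,40),(18,255,255),300):
        a=cv2.approxPolyDP(cv2.convexHull(c),4,True)[:,0]+[330,140];print('top',cv2.contourArea(c),a.tolist(),np.round([inv(p) for p in ray('top',a,.055)],3).tolist())
E
python3 -c "
from h import *
board('s19');topb('t19')"
```

```text
tcp shelf [-0.1235 -0.2938] 0.0697 F [-0.2 -0.2 -0.6] gap 0.0001
2386.0 [[209, 230], [204, 272], [269, 268], [259, 229]]
737.0 [[320, 101], [352, 135], [382, 123], [361, 101], [369, 119], [359, 125], [336, 103], [335, 95]]
top 2782.0 [[391, 202], [442, 228], [416, 273], [368, 242]] [[-0.002, -0.192], [-0.101, -0.298], [-0.193, -0.198], [-0.087, -0.103]]
```

Request:
step_arm(steps=[12,-7,0,0,12,-7,0,0,12,-5,0,0,12,-3,0,0,0,0,0,0])

```text
clock: 30.02
tool_pos: [0.5639, -0.343, 0.0713]
eef_rot: [3.121, 0.312, 0.007]
contact_force: [0.6, -5.8, 3.6]
finger_gap: -0.0002
grip_force: 3.0
```

```bash
python3 -c "
from h import *
board('s20');topb('t20')"
```

```text
tcp shelf [-0.0739 -0.2748] 0.0713 F [ 0.6 -5.8  3.6] gap -0.0002
2148.0 [[298, 257], [286, 257], [287, 243], [275, 246], [258, 230], [232, 240], [226, 276], [249, 279], [288, 261], [295, 263]]
735.5 [[320, 101], [352, 135], [382, 123], [362, 102], [369, 118], [358, 125], [336, 103], [335, 95]]
top 2690.0 [[373, 196], [430, 203], [423, 252], [368, 242], [360, 212]] [[0.026, -0.151], [-0.031, -0.29], [-0.147, -0.231], [-0.087, -0.103], [-0.007, -0.106]]
```

Request:
step_arm(steps=[10,-1,0,0,10,-1,0,0,10,-2,0,0,8,-3,0,0,3,-6,0,0,0,-6,0,0,0,-6,0,0,0,0,0,0])

```text
clock: 31.12
tool_pos: [0.6041, -0.3145, 0.076]
eef_rot: [3.112, 0.31, 0.026]
contact_force: [9.6, -11.7, 10.8]
finger_gap: -0.0001
grip_force: 8.0
```

```bash
python3 -c "
from h import *
board('s21');topb('t21')"
```

```text
tcp shelf [-0.0288 -0.2549] 0.076 F [  9.6 -11.7  10.8] gap -0.0001
1547.0 [[248, 272], [263, 279], [294, 252], [304, 258], [306, 250], [257, 230]]
733.0 [[321, 100], [352, 135], [382, 123], [362, 102], [369, 119], [358, 125], [335, 96]]
top 2433.5 [[413, 187], [418, 216], [411, 237], [369, 244], [354, 195]] [[0.022, -0.26], [-0.056, -0.248], [-0.103, -0.214], [-0.093, -0.104], [0.041, -0.103]]
```

The board is now square in the tub: its low edge is along the shelf wall at y≈-0.103 and its high edge near the right wall. I'll back off, rise, open, and measure the high edge.

Request:
step_arm(steps=[0,6,0,0,0,6,0,0,0,3,-20,0,0,0,-40,0,0,0,-40,0,0,0,0,0])

```text
clock: 31.98
tool_pos: [0.6006, -0.324, 0.1739]
eef_rot: [3.123, 0.312, 0.008]
contact_force: [0.6, 0.3, -0.2]
finger_gap: 0.0001
grip_force: 0.0
```

Request:
step_arm(steps=[0,0,0,0,0,0,0,0,0,0,0,0,0,0,0,0], fingers=1)

```text
clock: 32.48
tool_pos: [0.5984, -0.3232, 0.1681]
eef_rot: [-3.125, -0.312, 0.002]
contact_force: [-0.2, 0.7, 0.2]
finger_gap: 0.0722
grip_force: 0.0
```

```bash
python3 -c "
from h import *
board('s22');topb('t22');go(*sh(-.026,-.228),.05,SY-np.pi/2)
a=cv2.imread('pics/s22.png')[170:320,170:350];t=cv2.imread('pics/t22.png')[150:300,330:450];c=camera_info('wrist');w=snapshot('wrist');cv2.imwrite('pics/w22.png',w)
cv2.imwrite('pics/m22.png',np.vstack([np.hstack([cv2.resize(a,(432,360)),cv2.resize(t,(288,360))]),cv2.resize(w,(384,240)).repeat(1,0) if 0 else np.hstack([cv2.resize(w,(384,240)),np.zeros((240,336,3),np.uint8)])]))"
```

```text
tcp shelf [-0.0362 -0.2623] 0.1681 F [-0.2  0.7  0.2] gap 0.0722
2393.0 [[221, 256], [230, 269], [250, 279], [266, 279], [292, 255], [303, 259], [306, 250], [256, 229]]
732.0 [[321, 100], [351, 135], [382, 123], [361, 101], [369, 119], [358, 125], [335, 96]]
top 2700.0 [[413, 187], [423, 235], [369, 244], [354, 195]] [[0.022, -0.26], [-0.106, -0.245], [-0.093, -0.104], [0.041, -0.103]]
shift [ 10.1 -34.5 118.6] twist -0.0 yang -1.372 j1,j6 -0.53 0.84
```

View pics/m22.png

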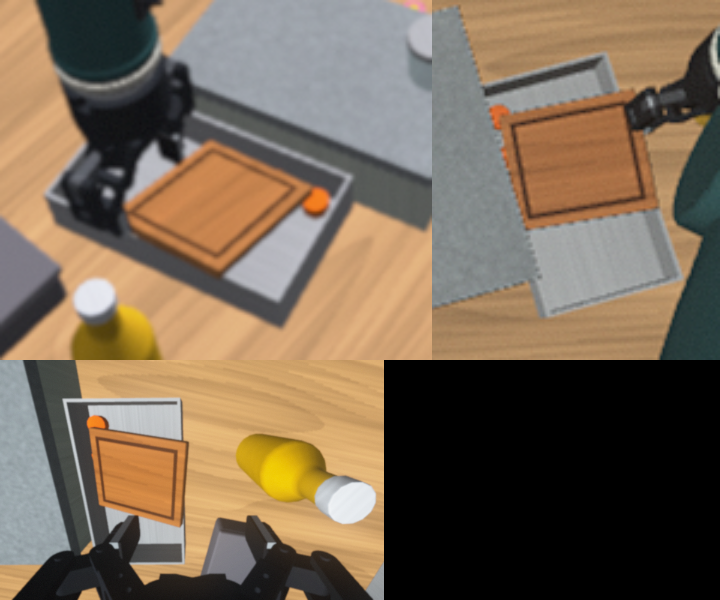

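The board lies square in the tub with its high edge just on the right wall, about (600..640, 100..215) in the top panel. I'll lower the open gripper so its right finger is just outside that edge.

Request:
step_arm(steps=[2,-30,30,0,0,0,40,0,0,0,30,0,0,0,19,0,0,0,0,0,0,-8,0,0,0,-8,0,0,0,-6,0,0,0,0,0,0])

```text
clock: 33.75
tool_pos: [0.5916, -0.2724, 0.0514]
eef_rot: [3.124, 0.313, 0.004]
contact_force: [1.4, -1.7, 0.5]
finger_gap: 0.0852
grip_force: 0.8
```

```bash
python3 -c "
from h import *
board('s23');topb('t23')"
```

```text
tcp shelf [-0.0327 -0.2111] 0.0514 F [ 1.4 -1.7  0.5] gap 0.0852
1506.0 [[306, 250], [267, 234], [268, 246], [257, 241], [244, 264], [250, 279], [266, 279], [293, 254], [304, 258]]
734.5 [[321, 101], [352, 135], [382, 122], [362, 102], [369, 119], [358, 125], [335, 96]]
top 1316.5 [[401, 190], [388, 241], [369, 244], [354, 195]] [[0.022, -0.227], [-0.098, -0.154], [-0.093, -0.104], [0.041, -0.103]]
```

Request:
step_arm(steps=[0,-5,0,0,0,-4,-4,0,0,-5,-8,0,0,-5,-9,0,0,0,0,0])

```text
clock: 34.48
tool_pos: [0.5889, -0.2576, 0.0742]
eef_rot: [3.118, 0.312, 0.007]
contact_force: [1.1, -11.4, 3.4]
finger_gap: 0.0855
grip_force: 5.7
```

```bash
cat >> h.py <<'E'
def predB(ph,x=-.028,q=(-.103,.006)):
    t=np.radians(ph);L=lambda a,r,n:list(sh(x+a*.065,q[0]-r*np.cos(t)+n*np.sin(t)))+[q[1]+r*np.sin(t)+n*np.cos(t)]
    P=[L(1,.15,0),L(-1,.15,0),L(1,.15,.012),L(-1,.15,.012),L(1,0,0),L(-1,0,0)]
    print('predB',ph,'sc',np.round(proj('scene',P)).tolist(),'top',np.round(proj('top',P[2:4])).tolist())
E
python3 -c "
from h import *
board('s24');topb('t24')
for t in(20,30,35,40):predB(t)"
```

```text
tcp shelf [-0.0325 -0.196 ] 0.0742 F [  1.1 -11.4   3.4] gap 0.0855
1189.0 [[246, 257], [250, 266], [266, 270], [299, 242], [259, 232]]
738.5 [[320, 101], [352, 135], [382, 122], [362, 102], [369, 119], [359, 125], [335, 102], [335, 95]]
top 1042.5 [[395, 190], [381, 243], [370, 246], [354, 195]] [[0.026, -0.212], [-0.098, -0.135], [-0.098, -0.105], [0.041, -0.103]]
predB 20 sc [[272.0, 287.0], [222.0, 264.0], [272.0, 283.0], [222.0, 260.0], [303.0, 251.0], [257.0, 232.0]] top [[405.0, 182.0], [421.0, 230.0]]
predB 30 sc [[273.0, 278.0], [223.0, 255.0], [274.0, 273.0], [224.0, 250.0], [303.0, 251.0], [257.0, 232.0]] top [[402.0, 181.0], [418.0, 230.0]]
predB 35 sc [[275.0, 273.0], [224.0, 250.0], [276.0, 268.0], [225.0, 245.0], [303.0, 251.0], [257.0, 232.0]] top [[400.0, 181.0], [416.0, 230.0]]
predB 40 sc [[276.0, 267.0], [225.0, 244.0], [278.0, 262.0], [227.0, 240.0], [303.0, 251.0], [257.0, 232.0]] top [[398.0, 180.0], [414.0, 230.0]]
```

The high edge is rising, about 10° so far. Continuing along the arc.

Request:
step_arm(steps=[0,-5,-11,0,0,-6,-11,0,0,-7,-10,0,0,-8,-10,0,0,0,0,0])

```text
clock: 35.2
tool_pos: [0.5827, -0.2296, 0.1152]
eef_rot: [3.122, 0.312, 0.004]
contact_force: [0.1, -7.1, 5.5]
finger_gap: 0.0857
grip_force: 3.4
```

```bash
python3 -c "
from h import *
board('s25');topb('t25')
for t in(40,50,60):predB(t,-.033)"
```

```text
tcp shelf [-0.0331 -0.1674] 0.1152 F [ 0.1 -7.1  5.5] gap 0.0857
805.0 [[251, 232], [256, 263], [263, 260], [260, 247], [284, 252], [297, 246], [297, 257], [306, 255], [299, 243], [256, 229]]
724.5 [[321, 100], [352, 135], [382, 122], [362, 102], [369, 119], [359, 125], [335, 96]]
top 524.0 [[370, 245], [354, 195], [386, 190]] [[-0.096, -0.106], [0.041, -0.103], [0.033, -0.189]]
predB 40 sc [[274.0, 266.0], [223.0, 244.0], [276.0, 261.0], [225.0, 239.0], [301.0, 251.0], [256.0, 231.0]] top [[398.0, 182.0], [415.0, 232.0]]
predB 50 sc [[278.0, 255.0], [227.0, 233.0], [280.0, 250.0], [229.0, 228.0], [301.0, 251.0], [256.0, 231.0]] top [[392.0, 182.0], [409.0, 233.0]]
predB 60 sc [[282.0, 243.0], [231.0, 222.0], [285.0, 238.0], [233.0, 217.0], [301.0, 251.0], [256.0, 231.0]] top [[384.0, 183.0], [401.0, 235.0]]
```

```bash
cat >> h.py <<'E'
def wr(tag,phs,x=-.033,q=(-.103,.006)):
    c=camera_info('wrist');w=snapshot('wrist');cv2.imwrite(f'pics/{tag}.png',w)
    m=cv2.inRange(cv2.cvtColor(w,cv2.COLOR_BGR2HSV),np.array((5,140,40)),np.array((15,255,255)))
    for k in blobs(w,(5,140,40),(13,255,255),1500):print(cv2.contourArea(k),cv2.approxPolyDP(k,7,True)[:,0].tolist())
    for ph in phs:
        t=np.radians(ph);L=lambda a,r,n:list(sh(x+a*.065,q[0]-r*np.cos(t)+n*np.sin(t)))+[q[1]+r*np.sin(t)+n*np.cos(t)]
        print('w',ph,np.round(proj('wrist',[L(-1,.15,0),L(-1,.15,.012),L(1,.15,.012),L(1,0,.012),L(-1,0,.012),L(-1,0,0)],c)).astype(int).tolist())
E
python3 -c "
from h import *
wr('w25',(40,50,60))"
```

```text
21811.5 [[233, 142], [251, 270], [346, 349], [342, 356], [330, 345], [344, 358], [373, 356], [395, 370], [419, 196], [413, 178], [378, 166], [411, 180], [389, 366], [379, 366], [371, 342], [384, 194], [290, 153], [279, 157], [276, 146], [271, 154], [267, 143], [262, 151]]
w 40 [[402, 344], [393, 356], [413, 131], [225, 121], [239, 272], [250, 267]]
w 50 [[377, 369], [363, 381], [376, 134], [224, 120], [238, 271], [250, 267]]
w 60 [[341, 393], [321, 404], [321, 138], [223, 120], [237, 270], [250, 267]]
```

```bash
python3 -c "
from h import *
s=manip.read_state();print(s['contact_force'],s['grip_force'],s['tool_pos'])
for q in((-.103,.006),(-.103,.016),(-.115,.01)):wr('w26',(18,22,26,30,35),-.033,q)"
```

```text
[ 1.22413322 -6.55131934  5.32384399] 3.4868763874692377 [ 0.58279523 -0.23024231  0.11454585]
21853.5 [[234, 141], [250, 268], [349, 352], [327, 343], [343, 357], [373, 356], [395, 370], [418, 184], [341, 155], [411, 180], [384, 367], [371, 342], [385, 196], [299, 157]]
w 18 [[421, 296], [421, 305], [442, 124], [229, 121], [243, 273], [250, 267]]
w 22 [[420, 304], [419, 314], [441, 126], [228, 121], [242, 273], [250, 267]]
w 26 [[419, 312], [416, 323], [438, 127], [227, 121], [241, 273], [250, 267]]
w 30 [[416, 321], [411, 332], [433, 128], [227, 121], [240, 273], [250, 267]]
w 35 [[410, 333], [403, 344], [425, 129], [226, 121], [239, 272], [250, 267]]
23125.0 [[240, 97], [227, 129], [410, 178], [387, 368], [371, 352], [385, 195], [285, 159], [286, 149], [281, 158], [233, 141], [250, 268], [349, 352], [332, 347], [344, 358], [369, 355], [395, 370], [418, 184], [262, 133], [267, 104]]
w 18 [[425, 304], [425, 314], [448, 126], [225, 121], [240, 279], [247, 272]]
w 22 [[425, 313], [423, 323], [447, 127], [224, 121], [239, 279], [247, 272]]
w 26 [[423, 322], [420, 333], [445, 128], [223, 121], [238, 279], [247, 272]]
w 30 [[420, 331], [416, 343], [440, 129], [223, 121], [237, 279], [247, 272]]
w 35 [[414, 344], [408, 356], [432, 131], [222, 121], [236, 278], [247, 272]]
21837.0 [[234, 141], [249, 269], [348, 351], [343, 357], [368, 355], [394, 370], [419, 194], [411, 176], [343, 156], [411, 178], [396, 344], [385, 368], [371, 354], [384, 194], [278, 157], [276, 146], [270, 154]]
w 18 [[438, 299], [439, 309], [464, 125], [244, 121], [255, 276], [262, 269]]
w 22 [[438, 308], [438, 318], [464, 126], [243, 121], [254, 275], [262, 269]]
w 26 [[437, 316], [435, 327], [462, 127], [242, 121], [254, 275], [262, 269]]
w 30 [[435, 325], [432, 336], [459, 128], [241, 121], [253, 275], [262, 269]]
w 35 [[430, 337], [425, 349], [452, 130], [240, 121], [252, 275], [262, 269]]
```

```bash
python3 -c "
from h import *
w=cv2.imread('pics/w26.png');a=cv2.imread('pics/s25.png')[200:300,210:330];t=cv2.imread('pics/t25.png')[160:280,330:450]
cv2.imwrite('pics/m26.png',np.vstack([cv2.resize(w[60:],(640,340)),np.hstack([cv2.resize(a,(360,258)),cv2.resize(t,(280,258))])]))"
```

```text
(no output)
```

View pics/m26.png

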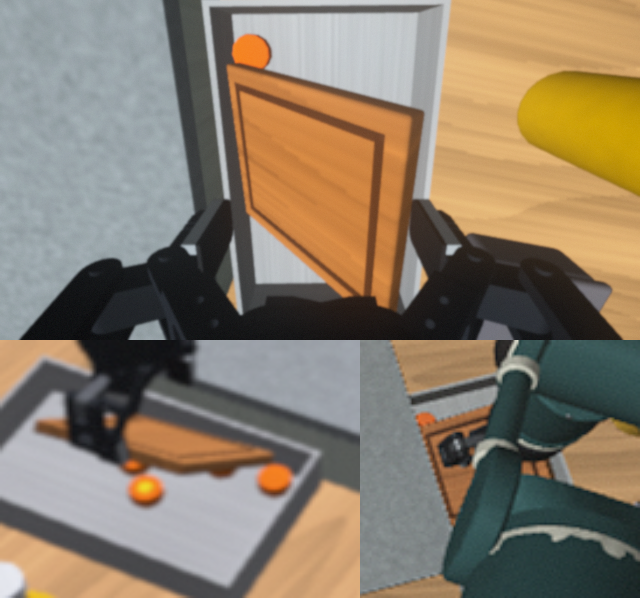

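The wrist panel shows the board well raised (about 48°) between the open fingers, its high edge resting on the right finger near (415,105..300). The carrot ends are still in the tub. I'll take it a little steeper and then close.

Request:
step_arm(steps=[0,-8,-7,0,0,-9,-6,0,0,-9,-5,0,0,-8,-4,0,0,0,0,0])

```text
clock: 36.12
tool_pos: [0.5746, -0.1935, 0.135]
eef_rot: [-3.125, -0.313, 0.001]
contact_force: [0.9, -0.3, 0.2]
finger_gap: 0.0854
grip_force: 0.2
```

```bash
python3 -c "
from h import *
s=manip.read_state();print(inv(s['tool_pos']),s['tool_pos'][2],s['contact_force'])
wr('w27',(55,60,65,70,75),-.05)"
```

```text
[-0.03381932 -0.13043746] 0.13500252599304963 [ 0.85064975 -0.27234782  0.22068867]
21475.0 [[299, 94], [284, 125], [292, 256], [350, 354], [373, 355], [396, 373], [422, 196], [290, 124], [310, 127], [319, 115], [315, 99]]
w 55 [[416, 373], [403, 383], [426, 167], [277, 139], [283, 274], [294, 270]]
w 60 [[401, 383], [386, 392], [405, 170], [277, 139], [282, 273], [294, 270]]
w 65 [[384, 392], [366, 400], [380, 173], [276, 138], [282, 273], [294, 270]]
w 70 [[364, 400], [344, 407], [352, 175], [276, 138], [282, 272], [294, 270]]
w 75 [[342, 407], [321, 412], [321, 176], [276, 138], [282, 272], [294, 270]]
```

Request:
step_arm(steps=[0,-2,6,0,0,-3,6,0,0,-4,4,0,0,-3,2,0,0,0,0,0])

```text
clock: 36.8
tool_pos: [0.5722, -0.1825, 0.1167]
eef_rot: [-3.126, -0.312, 0.001]
contact_force: [-0.3, -1.0, 0.2]
finger_gap: 0.0855
grip_force: 0.1
```

```bash
python3 -c "
from h import *
s=manip.read_state();print(inv(s['tool_pos']),s['tool_pos'][2],s['contact_force'])
wr('w28',(55,60,65,70,75),-.05)"
```

```text
[-0.03400669 -0.11916689] 0.11666685233724697 [-0.25589071 -1.04385779  0.21871672]
20678.5 [[298, 125], [304, 263], [344, 356], [374, 356], [401, 375], [423, 346], [422, 332], [413, 336], [427, 330], [425, 303], [433, 303], [446, 239], [421, 237]]
w 55 [[446, 400], [433, 412], [468, 176], [288, 141], [293, 284], [304, 280]]
w 60 [[431, 412], [415, 423], [446, 179], [288, 141], [292, 284], [304, 280]]
w 65 [[412, 423], [394, 433], [419, 183], [287, 141], [292, 283], [304, 280]]
w 70 [[391, 433], [370, 442], [387, 185], [287, 141], [292, 283], [304, 280]]
w 75 [[367, 441], [344, 448], [353, 187], [287, 140], [291, 282], [304, 280]]
```

Request:
step_arm(steps=[0,0,0,0,0,0,0,0,0,0,0,0,0,0,0,0,0,0,0,0,0,0,0,0,0,0,0,0], fingers=0)

```text
clock: 37.72
tool_pos: [0.5726, -0.183, 0.1171]
eef_rot: [3.126, 0.312, 0.0]
contact_force: [-0.3, 0.1, 0.9]
finger_gap: 0.0117
grip_force: 59.2
```

```bash
python3 -c "
from h import *
s=manip.read_state();print(inv(s['tool_pos']),s['tool_pos'][2],s['contact_force'])
wr('w29',(85,90),-.05,(-.113,.006))"
```

```text
[-0.03373702 -0.11970974] 0.11713464199184659 [-0.26193301  0.11837391  0.9375492 ]
w 85 [[335, 451], [310, 453], [306, 190], [298, 140], [301, 281], [314, 280]]
w 90 [[308, 452], [282, 452], [268, 189], [298, 140], [301, 280], [314, 280]]
```

The gap is 11.7 mm, which is the board's thickness, so it is gripped upright. I'll lift it and carry it over the shelf's right part, so it can go down leftwards, plain side up.

Request:
step_arm(steps=[0,0,-10,0,0,0,-25,0,0,0,-35,0,0,0,-35,0,0,0,-35,0,0,0,0,0,0,-16,0,0,0,-16,0,0,0,-16,0,0,0,0,0,0])

```text
clock: 39.02
tool_pos: [0.5624, -0.1341, 0.2563]
eef_rot: [-3.125, -0.315, 0.002]
contact_force: [0.1, -1.2, -2.0]
finger_gap: 0.0116
grip_force: 59.0
```

```bash
cat >> h.py <<'E'
def scp(tag,x,yp,zb,ph=90):
    "held/standing board: groove face pivot line (yp,zb), elevation ph measured from +y; compare scene hull"
    s=manip.read_state();print('tcp shelf',np.round(inv(s["tool_pos"]),4),round(s["tool_pos"][2],4),'F',np.round(s["contact_force"],1),'gap',round(s["finger_gap"],4),'grip',round(s["grip_force"],1))
    im=snapshot('scene');cv2.imwrite(f'pics/{tag}.png',im)
    for c in blobs(im[40:280,180:440],(5,120,40),(18,255,255),300):print(cv2.contourArea(c),(cv2.approxPolyDP(cv2.convexHull(c),3,True)[:,0]+[180,40]).tolist())
    t=np.radians(ph);L=lambda a,r,n:list(sh(x+a*.065,yp+r*np.cos(t)-n*np.sin(t)))+[zb+r*np.sin(t)+n*np.cos(t)]
    print('pred bot back/front, top back/front (right face)',np.round(proj('scene',[L(1,0,.012),L(-1,0,.012),L(1,.15,.012),L(-1,.15,.012)])).tolist())
E
python3 -c "
from h import *
z=manip.read_state()['tool_pos'][2]
scp('s30',-.05,-.066,z-.112)
go(*sh(-.034,-.072),.214,SY-np.pi/2)
im=snapshot('scene')
print('carrots',[tuple(np.round(cv2.minEnclosingCircle(c)[0])) for c in blobs(im[180:320,180:340],(6,190,190),(22,255,255),15)])"
```

```text
tcp shelf [-0.0341 -0.0697] 0.2563 F [ 0.1 -1.2 -2. ] gap 0.0116 grip 59.0
1986.5 [[238, 136], [291, 144], [304, 196], [258, 186]]
729.5 [[382, 123], [352, 135], [321, 101], [335, 95], [362, 102]]
pred bot back/front, top back/front (right face) [[297.0, 205.0], [249.0, 186.0], [294.0, 158.0], [240.0, 139.0]]
shift [-0.1  1.4 42.6] twist 0.002 yang -1.37 j1,j6 -0.28 1.09
carrots [(np.float64(46.0), np.float64(124.0)), (np.float64(78.0), np.float64(78.0)), (np.float64(121.0), np.float64(73.0)), (np.float64(104.0), np.float64(66.0)), (np.float64(74.0), np.float64(65.0))]
```

```bash
cat >> h.py <<'E'
def onplane(uvs,y):
    c=camera_info('scene');T=np.array(c["T"]);n=np.array([-np.sin(SY),np.cos(SY),0]);out=[]
    for u,v in uvs:
        d=T[:3,:3]@[(u-c["cx"])/c["fx"],(v-c["cy"])/c["fy"],1];k=(y-n@(T[:3,3]-np.r_[SH,0]))/(n@d);P=T[:3,3]+k*d;out.append([round(inv(P)[0],3),round(P[2],3)])
    return out
E
python3 -c "
from h import *
print(onplane([(238,136),(291,144),(304,196),(258,186)],-.076))
im=cv2.imread('pics/s30.png')
c=max(blobs(im[40:280,180:300],(5,120,40),(18,255,255),300),key=cv2.contourArea);print((cv2.boxPoints(cv2.minAreaRect(c))+[180,40]).tolist(),(cv2.approxPolyDP(c,2,True)[:,0]+[180,40]).tolist())"
```

```text
[[np.float64(-0.12), np.float64(0.298)], [np.float64(0.008), np.float64(0.328)], [np.float64(0.032), np.float64(0.184)], [np.float64(-0.089), np.float64(0.156)]]
[[229.10188674926758, 183.45660400390625], [238.47546768188477, 133.46414184570312], [308.2716979980469, 146.55093383789062], [298.8981170654297, 196.54339599609375]] [[239, 135], [240, 145], [257, 185], [299, 196], [299, 177], [292, 145], [284, 142], [278, 144], [281, 164], [276, 167], [269, 163], [267, 156], [250, 146], [257, 137]]
```

The board hangs tilted in its own plane by about 13°, front corner low. Lowering it onto the shelf will level it in the grip.

Request:
step_arm(steps=[0,1,20,0,0,1,20,0,0,0,12,0,0,0,4,0,0,0,4,0,0,0,0,0])

```text
clock: 39.88
tool_pos: [0.5728, -0.1376, 0.2059]
eef_rot: [3.124, 0.308, 0.035]
contact_force: [10.6, 6.3, 23.2]
finger_gap: 0.0113
grip_force: 62.6
```

```bash
python3 -c "
from h import *
scp('s31',-.05,-.066,.1)"
```

```text
tcp shelf [-0.0246 -0.0752] 0.2059 F [10.6  6.3 23.2] gap 0.0113 grip 62.6
1681.0 [[244, 153], [295, 167], [303, 214], [259, 200]]
736.0 [[382, 122], [352, 135], [321, 100], [335, 95], [362, 102]]
pred bot back/front, top back/front (right face) [[298.0, 217.0], [251.0, 198.0], [295.0, 173.0], [243.0, 154.0]]
```

Request:
step_arm(steps=[0,0,-4,0,0,0,-2,0,0,0,0,0])

```text
clock: 40.3
tool_pos: [0.5664, -0.1387, 0.2052]
eef_rot: [3.124, 0.311, 0.011]
contact_force: [4.1, 0.1, 8.8]
finger_gap: 0.0112
grip_force: 60.5
```

Request:
step_arm(steps=[0,0,0,0,0,0,0,0,0,0,0,0,0,0,0,0,0,0,0,0], fingers=0.2)

```text
clock: 40.92
tool_pos: [0.5633, -0.1378, 0.2028]
eef_rot: [-3.126, -0.312, 0.001]
contact_force: [-0.3, -0.2, 0.1]
finger_gap: 0.0171
grip_force: 0.0
```

```bash
python3 -c "
from h import *
scp('s32',-.05,-.066,.1)
print(onplane([(244,153),(295,167),(303,214),(259,200)],-.076))"
```

```text
tcp shelf [-0.0339 -0.0736] 0.2028 F [-0.3 -0.2  0.1] gap 0.0171 grip 0.0
1693.5 [[249, 154], [301, 174], [302, 217], [257, 200]]
733.0 [[382, 123], [352, 135], [320, 101], [335, 95], [362, 102]]
pred bot back/front, top back/front (right face) [[298.0, 217.0], [251.0, 198.0], [295.0, 173.0], [243.0, 154.0]]
[[np.float64(-0.112), np.float64(0.252)], [np.float64(0.014), np.float64(0.266)], [np.float64(0.027), np.float64(0.118)], [np.float64(-0.093), np.float64(0.104)]]
```

The board now stands level on the shelf, loosely straddled by the fingers. I'll tip it left and catch it on the left finger.

Request:
step_arm(steps=[0,0,-8,0,0,0,-8,0,0,0,0,0,0,0,0,0,0,-4,0,0,0,-4,0,0,0,-4,0,0,0,-4,0,0], fingers=0.5)

```text
clock: 41.98
tool_pos: [0.5602, -0.1218, 0.219]
eef_rot: [-3.126, -0.312, 0.0]
contact_force: [-0.3, -0.3, 0.9]
finger_gap: 0.0426
grip_force: 0.0
```

```bash
python3 -c "
from h import *
scp('s33',-.042,-.068,.1);scp('s33',-.042,-.068,.1,75)"
```

```text
tcp shelf [-0.0338 -0.0572] 0.219 F [-0.3 -0.3  0.9] gap 0.0426 grip 0.0
1913.5 [[251, 152], [302, 173], [302, 217], [256, 199], [248, 155]]
730.0 [[320, 101], [333, 96], [360, 101], [382, 123], [352, 135]]
pred bot back/front, top back/front (right face) [[301.0, 219.0], [253.0, 200.0], [298.0, 175.0], [245.0, 156.0]]
tcp shelf [-0.0338 -0.0568] 0.219 F [-0.5  0.3  0.4] gap 0.0431 grip 0.0
1925.0 [[251, 152], [302, 172], [302, 217], [256, 199]]
731.5 [[382, 123], [352, 135], [321, 100], [335, 95], [362, 102]]
pred bot back/front, top back/front (right face) [[301.0, 218.0], [253.0, 199.0], [307.0, 164.0], [255.0, 145.0]]
```

Request:
step_arm(steps=[0,-3,0,0,0,-3,0,0,0,-3,0,0,0,-3,0,0,0,-3,0,0,0,0,0,0,0,0,0,0])

```text
clock: 42.95
tool_pos: [0.5573, -0.1074, 0.2191]
eef_rot: [3.126, 0.312, 0.0]
contact_force: [-0.3, 0.6, 1.0]
finger_gap: 0.0426
grip_force: 0.2
```

```bash
python3 -c "
from h import *
scp('s34',-.042,-.068,.1,80);scp('s34',-.042,-.068,.1,70)"
```

```text
tcp shelf [-0.0338 -0.0426] 0.2191 F [-0.3  0.6  1. ] gap 0.0426 grip 0.2
2355.5 [[259, 151], [287, 150], [313, 161], [302, 216], [257, 198]]
735.0 [[382, 123], [351, 135], [321, 100], [335, 95], [362, 102]]
pred bot back/front, top back/front (right face) [[301.0, 219.0], [253.0, 199.0], [304.0, 167.0], [252.0, 148.0]]
tcp shelf [-0.0338 -0.0427] 0.2191 F [0.5 0.8 0.2] gap 0.0425 grip 0.2
2357.5 [[259, 151], [287, 150], [313, 161], [302, 216], [257, 198]]
739.0 [[382, 123], [352, 135], [321, 101], [335, 95], [362, 102]]
pred bot back/front, top back/front (right face) [[301.0, 218.0], [253.0, 199.0], [310.0, 161.0], [258.0, 142.0]]
```

Request:
step_arm(steps=[0,0,7,0,0,0,7,0,0,0,0,0])

```text
clock: 43.42
tool_pos: [0.5565, -0.1073, 0.2037]
eef_rot: [-3.125, -0.312, 0.004]
contact_force: [-0.1, 0.4, -0.3]
finger_gap: 0.0428
grip_force: 0.1
```

Request:
step_arm(steps=[0,0,0,0,0,0,0,0,0,0,0,0,0,0,0,0,0,0,0,0,0,0,0,0], fingers=1)

```text
clock: 44.18
tool_pos: [0.5574, -0.1074, 0.2052]
eef_rot: [-3.126, -0.312, -0.0]
contact_force: [-0.4, 0.8, -0.3]
finger_gap: 0.0855
grip_force: 0.3
```

```bash
python3 -c "
from h import *
scp('s35',-.037,-.068,.1,65);scp('s35',-.037,-.068,.1,55)"
```

```text
tcp shelf [-0.0337 -0.0426] 0.2052 F [-0.4  0.8 -0.3] gap 0.0855 grip 0.3
2349.5 [[286, 146], [317, 157], [303, 215], [257, 198], [261, 171]]
733.5 [[321, 100], [335, 96], [362, 102], [382, 123], [352, 135]]
pred bot back/front, top back/front (right face) [[303.0, 218.0], [255.0, 199.0], [315.0, 159.0], [263.0, 141.0]]
tcp shelf [-0.0337 -0.0426] 0.2052 F [-0.6 -0.4  1. ] gap 0.0852 grip 0.3
2355.0 [[286, 146], [317, 157], [303, 215], [257, 198], [261, 171]]
736.0 [[383, 122], [352, 135], [320, 101], [335, 95], [362, 102]]
pred bot back/front, top back/front (right face) [[303.0, 218.0], [255.0, 198.0], [320.0, 156.0], [269.0, 138.0]]
```

Request:
step_arm(steps=[0,-9.5,4,0,0,-9.5,4,0,0,-9.5,5,0,0,-9,9,0,0,-9,10,0,0,-7.5,10.5,0,0,-7.5,10.5,0,0,-4.6,9,0,0,-4.6,9,0,0,0,0,0])

```text
clock: 45.52
tool_pos: [0.5427, -0.038, 0.1331]
eef_rot: [-3.126, -0.312, 0.003]
contact_force: [-0.0, -0.0, 0.1]
finger_gap: 0.0856
grip_force: 0.0
```

```bash
python3 -c "
from h import *
scp('s36',-.037,-.068,.1,30);scp('s36',-.037,-.068,.1,20)"
```

```text
tcp shelf [-0.0344  0.0283] 0.1331 F [-0.  -0.   0.1] gap 0.0856 grip 0.0
2061.0 [[297, 162], [329, 174], [302, 216], [257, 197], [279, 168]]
732.0 [[320, 101], [335, 96], [362, 102], [382, 123], [352, 135]]
pred bot back/front, top back/front (right face) [[304.0, 215.0], [256.0, 196.0], [329.0, 157.0], [281.0, 140.0]]
tcp shelf [-0.0339  0.028 ] 0.1338 F [ 0.2 -0.4 -0.9] gap 0.0851 grip 0.0
2062.5 [[297, 162], [329, 174], [302, 216], [257, 197], [279, 168]]
737.5 [[321, 101], [332, 96], [361, 101], [382, 123], [351, 135]]
pred bot back/front, top back/front (right face) [[304.0, 215.0], [256.0, 196.0], [331.0, 160.0], [284.0, 144.0]]
```

The outline suggests the board already lies flat. I'll raise the gripper clear and measure from the top.

Request:
step_arm(steps=[0,0,-40,0,0,0,-50,0,0,0,-40,0,-50,0,-20,0,-50,0,0,0,-50,0,0,0,0,0,0,0])

```text
clock: 46.5
tool_pos: [0.3942, -0.0684, 0.2849]
eef_rot: [3.125, 0.309, 0.003]
contact_force: [0.9, -0.1, 0.9]
finger_gap: 0.0854
grip_force: 0.0
```

```bash
cat >> h.py <<'E'
def final(tag):
    for n in('top','scene'):
        im=snapshot(n);cv2.imwrite(f'pics/{tag}{n}.png',im)
        o=[230,130] if n=='top' else [230,110]
        s=im[o[1]:o[1]+190,o[0]:o[0]+150]
        for c in blobs(s,(5,120,40),(18,255,255),600):
            a=cv2.boxPoints(cv2.minAreaRect(c))+o if n=='top' else cv2.approxPolyDP(cv2.convexHull(c),4,True)[:,0]+o
            P=np.array([inv(p) for p in ray(n,a,.112)]);print(n,cv2.contourArea(c),np.round(a).tolist(),np.round(P,3).tolist(),'c',np.round(P.mean(0),3),'ang',np.round(np.arctan2(*(P[1]-P[0])[::-1]),3))
E
python3 -c "
from h import *
final('f37')"
```

```text
top 2976.5 [[289.0, 213.0], [348.0, 198.0], [361.0, 249.0], [302.0, 264.0]] [[0.025, 0.074], [0.026, -0.078], [-0.103, -0.074], [-0.102, 0.072]] c [-0.038 -0.002] ang -1.567
scene 2314.0 [[286, 159], [329, 174], [302, 216], [257, 197]] [[-0.098, 0.067], [0.024, 0.068], [0.026, -0.078], [-0.097, -0.076]] c [-0.036 -0.005] ang 0.011
```

The board is flat, square and centred at shelf (-0.037, -0.003). I'll check the face is plain, then find the pod, jar and scraper again.

```bash
python3 -c "
from h import *
def g(f,n,B,z=.112):
    im=cv2.imread(f,0);pts=[list(sh(-.037*0+B[0]+a*.053,B[1]+b))+[z] for a in(-1,1) for b in np.linspace(-.055,.055,12)]+[list(sh(B[0]+a,B[1]+b*.063))+[z] for b in(-1,1) for a in np.linspace(-.045,.045,12)]
    uv=proj(n,pts);return [int(cv2.getRectSubPix(im,(1,1),tuple(map(float,p)))[0,0]) for p in uv]
print('start',np.percentile(g('pics/top0.png','top',(-.035,-.017)),[5,50,95]))
print('now',np.percentile(g('pics/f37top.png','top',(-.037,-.003)),[5,50,95]))
t=cv2.imread('pics/f37top.png');s=cv2.imread('pics/f37scene.png')
for n,im,z in(('top',t,.052),('scene',s,.052)):
  for c in blobs(im,(80,100,40),(100,255,255),80):
    (u,v),r=cv2.minEnclosingCircle(c);P=ray(n,(u,v),.03)[0]
    if P[0]>.4 and P[1]>.1:print('pod',n,u,v,r,np.round(P,3))
# jar lid: bright circle
j=t[150:205,270:330];print('jar change',cv2.absdiff(j,cv2.imread('pics/top0.png')[150:205,270:330]).mean())
m=t[200:344,125:207];print('mat change',cv2.absdiff(m,cv2.imread('pics/top0.png')[200:344,125:207]).mean())
print('carrots in tub',[np.round(inv(ray('top',cv2.minEnclosingCircle(c)[0]+np.array([330,140]),.02)[0]),3).tolist() for c in blobs(t[140:300,330:440],(6,190,150),(28,255,255),8)])
"
```

```text
start [46.7 57.5 93.4]
now [ 90.45 104.5  109.65]
pod top 197.6481475830078 221.3518524169922 10.775046348571777 [0.602 0.268 0.03 ]
pod scene 382.6311340332031 144.8169403076172 11.189248085021973 [0.6   0.262 0.03 ]
jar change 8.968787878787879
mat change 15.030149051490515
carrots in tub [[-0.075, -0.144], [-0.049, -0.169], [-0.01, -0.116], [0.037, -0.114]]
```

Plain face up, with no groove lines. All four ends are in the tub. The pod has been knocked to about (0.601, 0.265). I'll fetch it and refine with the wrist camera.

```bash
python3 -c "
from h import *
go(.575,.258,.20)"
```

```text
shift [ 238.5 -284.9   85.5] twist 0 yang -1.373 j1,j6 -0.23 1.14
```

Request:
step_arm(steps=[30,-36,0,0,30,-36,0,0,30,-36,0,0,30,-36,0,0,30,-36,0,0,30,-35,10,0,30,-35,25,0,28,-35,25,0,0,0,25,0,0,0,0,0])

```text
clock: 47.85
tool_pos: [0.5724, 0.2593, 0.1952]
eef_rot: [3.124, 0.314, -0.01]
contact_force: [-0.2, -0.8, 0.2]
finger_gap: 0.0853
grip_force: 0.0
```

```bash
cat >> h.py <<'E'
def wpod(tag):
    c=camera_info('wrist');im=snapshot('wrist');cv2.imwrite(f'pics/{tag}.png',im)
    for k in blobs(im,(80,100,25),(100,255,255),200):
        P=ray('wrist',k[:,0].astype(float),.03,c);(u,v),r=cv2.minEnclosingCircle(k)
        print('wpod',round(u),round(v),round(r),np.round(ray('wrist',(u,v),.03,c)[0],4),'area',cv2.contourArea(k))
E
python3 -c "
from h import *
wpod('w38');go(.601,.265,.2)"
```

```text
wpod 323 157 30 [0.5973 0.2626 0.03  ] area 2509.5
shift [28.3 -0.2 -2.8] twist 0 yang -1.371 j1,j6 0.38 1.76
```

Request:
step_arm(steps=[26,0,20,0,0,0,40,0,0,0,40,0,0,0,40,0,0,0,30,0,0,0,11,0,0,0,0,0])

```text
clock: 48.78
tool_pos: [0.5996, 0.2638, 0.0187]
eef_rot: [-3.126, -0.311, -0.001]
contact_force: [0.1, -0.5, 0.1]
finger_gap: 0.0856
grip_force: 0.0
```

Request:
step_arm(steps=[0,0,0,0,0,0,0,0,0,0,0,0,0,0,0,0,0,0,0,0], fingers=0)

```text
clock: 49.4
tool_pos: [0.6011, 0.2646, 0.021]
eef_rot: [-3.125, -0.312, -0.008]
contact_force: [0.3, -0.6, 5.9]
finger_gap: 0.0579
grip_force: 64.6
```

Request:
step_arm(steps=[0,0,-30,0,0,0,-40,0,0,0,-50,0,0,0,-50,0,0,0,-30,0,0,0,0,0])

```text
clock: 50.15
tool_pos: [0.6009, 0.2647, 0.2225]
eef_rot: [-3.124, -0.312, -0.012]
contact_force: [0.0, 0.4, -1.2]
finger_gap: 0.0574
grip_force: 64.6
```

```bash
python3 -c "
from h import *
wpod('w39');print(sh(-.066,.03));go(*sh(-.066,.03),.24,SY-np.pi/2)"
```

```text
wpod 320 278 69 [0.4763 0.2406 0.03  ] area 12310.0
[ 0.51137185 -0.04263954]
shift [-146.8  283.2  -21.1] twist -0.0 yang -1.372 j1,j6 0.38 1.75
```

Request:
step_arm(steps=[-18.3,35.4,0,0,-18.3,35.4,0,0,-18.3,35.4,0,0,-18.3,35.4,0,0,-18.3,35.4,0,0,-18.3,35.4,0,0,-18.3,35.4,0,0,-18.3,35.4,0,0,0,0,0,0])

```text
clock: 51.32
tool_pos: [0.5088, -0.0447, 0.2151]
eef_rot: [-3.126, -0.306, 0.008]
contact_force: [-0.1, 0.6, -2.0]
finger_gap: 0.0575
grip_force: 64.6
```

```bash
python3 -c "
from h import *
go(*sh(-.066,.03),.133,SY-np.pi/2);s=manip.read_state();print(s['finger_gap'],s['grip_force'])"
```

```text
shift [ 3.3 -1.4 82.1] twist -0.004 yang -1.375 j1,j6 -0.14 1.24
0.05751589316798421 64.62642238475382
```

Request:
step_arm(steps=[3,-1.5,20,0,0,0,20,0,0,0,20,0,0,0,12,0,0,0,6,0,0,0,3,0,0,0,0,0])

```text
clock: 52.2
tool_pos: [0.5142, -0.0407, 0.1374]
eef_rot: [3.126, 0.312, 0.001]
contact_force: [-0.0, -0.4, -1.2]
finger_gap: 0.0575
grip_force: 64.6
```

Request:
step_arm(steps=[0,0,1.5,0,0,0,1.5,0,0,0,1,0,0,0,0,0])

```text
clock: 52.7
tool_pos: [0.5139, -0.0407, 0.1331]
eef_rot: [-3.126, -0.312, 0.0]
contact_force: [0.5, 0.0, -0.8]
finger_gap: 0.0576
grip_force: 64.7
```

Request:
step_arm(steps=[0,0,1,0,0,0,1,0,0,0,0,0])

```text
clock: 53.08
tool_pos: [0.514, -0.0408, 0.1329]
eef_rot: [3.126, 0.312, 0.0]
contact_force: [-4.7, 1.4, 9.3]
finger_gap: 0.0574
grip_force: 65.8
```

Request:
step_arm(steps=[0,0,0,0,0,0,0,0,0,0,0,0,0,0,0,0], fingers=1)

```text
clock: 53.58
tool_pos: [0.5138, -0.0407, 0.1309]
eef_rot: [-3.126, -0.312, 0.001]
contact_force: [0.1, 0.4, -0.2]
finger_gap: 0.0857
grip_force: 0.0
```

Request:
step_arm(steps=[0,0,-20,0,0,0,-40,0,0,0,-40,0,0,0,-20,0,0,0,0,0])

```text
clock: 54.2
tool_pos: [0.5153, -0.0409, 0.2532]
eef_rot: [3.125, 0.312, 0.007]
contact_force: [-0.3, 0.4, 0.4]
finger_gap: 0.0853
grip_force: 0.0
```

```bash
python3 -c "
from h import *
c=camera_info('wrist');im=snapshot('wrist');cv2.imwrite('pics/w40.png',im)
# jar: expected lid centre
for p in((.101,.024),):print('exp jar wrist',proj('wrist',[list(sh(*p))+[.155]],c))
g=cv2.cvtColor(im,cv2.COLOR_BGR2GRAY)
for k in (cv2.HoughCircles(cv2.GaussianBlur(g,(5,5),0),cv2.HOUGH_GRADIENT,1,40,param1=80,param2=25,minRadius=25,maxRadius=75)[0]):
  P=ray('wrist',k[:2],.155,c)[0];print('circ',np.round(k),np.round(P,3),np.round(inv(P),3))
S=snapshot('scene');cv2.imwrite('pics/s40.png',S)
for k in blobs(S,(80,100,30),(100,255,255),80):
  u,v=cv2.minEnclosingCircle(k)[0];P=ray('scene',(u,v),.14)[0]
  print('pod',round(u),round(v),np.round(inv(P),3))
"
```

```text
exp jar wrist [[331.41981784 -31.63163495]]
circ [320. 202.  38.] [ 0.515 -0.04   0.155] [-0.062  0.031]
circ [610. 288.  44.] [ 0.487 -0.313  0.155] [-0.143 -0.23 ]
pod 290 164 [-0.064  0.031]
pod 176 107 [-0.458  0.086]
pod 162 48 [-0.69   0.309]
pod 204 29 [-0.638  0.464]
pod 284 29 [-0.396  0.584]
pod 192 0 [-0.799  0.613]
```

The pod stands on the board at shelf (-0.063, 0.031). Now the jar.

Request:
step_arm(steps=[35,2,0,0,35,2,0,0,35,2,0,0,30,0,0,0,0,0,0,0])

```text
clock: 54.92
tool_pos: [0.6476, -0.0195, 0.248]
eef_rot: [-3.125, -0.313, 0.006]
contact_force: [-0.4, 0.2, -0.2]
finger_gap: 0.0853
grip_force: 0.0
```

```bash
python3 -c "
from h import *
c=camera_info('wrist');im=snapshot('wrist');cv2.imwrite('pics/w41.png',im)
print('exp jar wrist',proj('wrist',[list(sh(.101,.024))+[.155]],c))
g=cv2.cvtColor(im,cv2.COLOR_BGR2GRAY)
for k in (cv2.HoughCircles(cv2.GaussianBlur(g,(5,5),0),cv2.HOUGH_GRADIENT,1,40,param1=60,param2=22,minRadius=30,maxRadius=75)[0]):
  P=ray('wrist',k[:2],.155,c)[0];Q=ray('wrist',[k[:2]-[k[2],0],k[:2]+[k[2],0]],.155,c);print('circ',np.round(k),np.round(P,3),np.round(inv(P),3),'dia',np.linalg.norm(Q[0]-Q[1]))
go(*sh(.101,.024),.127,SY-np.pi/2)
"
```

```text
exp jar wrist [[323.54900353 168.46779835]]
circ [322. 168.  35.] [ 0.677 -0.015  0.155] [0.102 0.025] dia 0.05438512608340169
circ [ 30. 250.  43.] [0.559 0.214 0.155] [0.031 0.272] dia 0.0731875987482725
shift [ 30.5   1.8 121.2] twist 0.0 yang -1.372 j1,j6 -0.07 1.3
```

Request:
step_arm(steps=[31,1,20,0,0,0,40,0,0,0,40,0,0,0,26,0,0,0,9,0,0,0,0,0])

```text
clock: 55.72
tool_pos: [0.677, -0.0149, 0.1156]
eef_rot: [-3.126, -0.311, 0.003]
contact_force: [-0.5, 0.3, 0.9]
finger_gap: 0.0851
grip_force: 0.0
```

Request:
step_arm(steps=[0,0,0,0,0,0,0,0,0,0,0,0,0,0,0,0,0,0,0,0], fingers=0)

```text
clock: 56.35
tool_pos: [0.6795, -0.015, 0.1185]
eef_rot: [3.125, 0.312, 0.006]
contact_force: [0.0, -1.2, 6.6]
finger_gap: 0.0565
grip_force: 63.7
```

Request:
step_arm(steps=[0,0,-15,0,0,0,-25,0,0,0,-20,0,0,0,0,0])

```text
clock: 56.85
tool_pos: [0.6796, -0.0148, 0.179]
eef_rot: [3.125, 0.312, 0.007]
contact_force: [-0.1, 0.2, -1.6]
finger_gap: 0.0564
grip_force: 64.0
```

```bash
python3 -c "
from h import *
go(*sh(-.008,-.032),.127,SY-np.pi/2)"
```

```text
shift [-112.7   55.9   51.5] twist -0.0 yang -1.372 j1,j6 -0.06 1.31
```

Request:
step_arm(steps=[0,8,-10,0,-20,10,0,0,-24,10,0,0,-24,10,0,0,-24,10,0,0,-20,8,0,0,0,0,10,0,0,0,0,0])

```text
clock: 57.85
tool_pos: [0.5786, -0.0916, 0.1747]
eef_rot: [-3.125, -0.311, 0.003]
contact_force: [0.7, 0.9, -2.1]
finger_gap: 0.0565
grip_force: 64.0
```

```bash
python3 -c "
from h import *
go(*sh(-.008,-.032),.1305,SY-np.pi/2);s=manip.read_state();print(s['finger_gap'],s['grip_force'],s['contact_force'])"
```

```text
shift [ 1.8  0.7 44.2] twist -0.001 yang -1.372 j1,j6 -0.2 1.17
0.056508826326354275 64.00243163108826 [ 0.65613015  0.87757457 -2.14884278]
```

Request:
step_arm(steps=[2,1,15,0,0,0,12,0,0,0,8,0,0,0,5,0,0,0,2,0,0,0,0,0])

```text
clock: 58.6
tool_pos: [0.5816, -0.0924, 0.1342]
eef_rot: [3.126, 0.312, 0.0]
contact_force: [-0.4, 0.2, -2.0]
finger_gap: 0.0563
grip_force: 64.0
```

Request:
step_arm(steps=[0,0,1,0,0,0,1,0,0,0,0,0])

```text
clock: 58.98
tool_pos: [0.5814, -0.0924, 0.1322]
eef_rot: [3.126, 0.312, 0.0]
contact_force: [0.4, -0.4, -1.7]
finger_gap: 0.056
grip_force: 64.0
```

Request:
step_arm(steps=[0,0,1,0,0,0,0.7,0,0,0,0,0])

```text
clock: 59.35
tool_pos: [0.5815, -0.0924, 0.1306]
eef_rot: [3.126, 0.312, 0.0]
contact_force: [-1.0, -0.5, -1.1]
finger_gap: 0.0567
grip_force: 64.1
```

Request:
step_arm(steps=[0,0,0,0,0,0,0,0,0,0,0,0,0,0,0,0], fingers=1)

```text
clock: 59.85
tool_pos: [0.5815, -0.0924, 0.1305]
eef_rot: [3.126, 0.312, 0.0]
contact_force: [0.1, -0.1, 0.1]
finger_gap: 0.0854
grip_force: 0.0
```

Request:
step_arm(steps=[0,0,-20,0,0,0,-40,0,0,0,-40,0,0,0,-30,0,-50,0,-20,0,-50,0,0,0,-50,0,0,0,-30,0,0,0,0,0,0,0])

```text
clock: 60.98
tool_pos: [0.4039, -0.1283, 0.2821]
eef_rot: [3.125, 0.309, 0.004]
contact_force: [0.1, -0.5, 0.8]
finger_gap: 0.0858
grip_force: 0.0
```

```bash
python3 -c "
from h import *
final('f42')
t=cv2.imread('pics/f42top.png');S=cv2.imread('pics/f42scene.png')
print('exp px jar/pod top',np.round(proj('top',[list(sh(-.008,-.032))+[.167],list(sh(-.063,.031))+[.164]])).tolist())
g=cv2.GaussianBlur(cv2.cvtColor(t[170:290,270:390],cv2.COLOR_BGR2GRAY),(3,3),0)
h=cv2.HoughCircles(cv2.resize(g,None,fx=3,fy=3,interpolation=cv2.INTER_CUBIC),cv2.HOUGH_GRADIENT,1,40,param1=80,param2=22,minRadius=30,maxRadius=45)
print('circ',[] if h is None else [(np.round(k[:2]/3+[270,170]).tolist(),np.round(inv(ray('top',k[:2]/3+[270,170],.166)[0]),3).tolist(),round(k[2]/3,1)) for k in h[0]])
for n,im in(('top',t),('scene',S)):
  for k in blobs(im,(80,100,30),(100,255,255),80):
    P=ray(n,cv2.minEnclosingCircle(k)[0],.14)[0]
    if P[0]>.4:print('pod',n,np.round(inv(P),3),P)
m=cv2.cvtColor(t[230:345,120:215],cv2.COLOR_BGR2HSV);k=cv2.inRange(m,np.array((100,20,30)),np.array((140,130,140)))
c=max(cv2.findContours(k,0,1)[0],key=cv2.contourArea);r=cv2.minAreaRect(c);b=cv2.boxPoints(r)+[120,230];P=ray('top',b,.02);print('foot',np.round(P[:,:2],3).tolist(),P.mean(0).round(3))
print('carrots',[np.round(inv(ray('top',cv2.minEnclosingCircle(c)[0]+np.array([330,140]),.02)[0]),3).tolist() for c in blobs(t[140:300,330:440],(6,190,150),(28,255,255),8)])
"
```

```text
top 2471.0 [[289.0, 213.0], [348.0, 198.0], [361.0, 249.0], [302.0, 264.0]] [[0.026, 0.073], [0.025, -0.078], [-0.103, -0.073], [-0.102, 0.073]] c [-0.038 -0.001] ang -1.573
scene 1287.5 [[329, 174], [302, 216], [257, 197], [278, 169], [306, 165]] [[0.024, 0.068], [0.026, -0.078], [-0.097, -0.076], [-0.099, 0.027], [-0.042, 0.07]] c [-0.038  0.002] ang -1.56
exp px jar/pod top [[335.0, 211.0], [314.0, 241.0]]
circ [([314.0, 244.0], [-0.069, 0.032], np.float32(13.1)), ([336.0, 212.0], [-0.011, -0.034], np.float32(11.5))]
pod top [-0.064  0.032] [ 0.51291856 -0.03987822  0.14      ]
pod scene [-0.066  0.032] [ 0.51077048 -0.04036408  0.14      ]
foot [[0.357, 0.376], [0.357, 0.376], [0.357, 0.376], [0.357, 0.376]] [0.357 0.376 0.02 ]
carrots [[-0.075, -0.144], [-0.049, -0.169], [-0.011, -0.117], [0.037, -0.114]]
```

Board, jar and pod are good. Last check: is the scraper on the mat?

```bash
python3 -c "
from h import *
t=cv2.imread('pics/f42top.png')
for nm in('top0','f42top'):
  t=cv2.imread(f'pics/{nm}.png')[230:345,120:215];m=cv2.cvtColor(t,cv2.COLOR_BGR2HSV)
  k=((m[...,1]<80)&(m[...,2]<125)).astype(np.uint8)
  c=max(cv2.findContours(k,0,1)[0],key=cv2.contourArea);h=cv2.convexHull(c);b=cv2.boxPoints(cv2.minAreaRect(h))+[120,230];P=ray('top',b,.018)
  print(nm,cv2.contourArea(h),np.round(P[:,:2],3).tolist(),P.mean(0).round(3))
  for cc in [cv2.inRange(m,np.array((8,40,100)),np.array((25,150,200)))][:0]:pass
M=np.array([.4185,.360]);a=-.375
for p in P:
  d=p[:2]-M;print('in mat frame',np.round([np.cos(a)*d[0]+np.sin(a)*d[1],-np.sin(a)*d[0]+np.cos(a)*d[1]],3))
"
```

```text
top0 838.0 [[0.359, 0.389], [0.484, 0.35], [0.469, 0.309], [0.344, 0.349]] [0.414 0.349 0.018]
f42top 840.5 [[0.366, 0.405], [0.489, 0.358], [0.471, 0.318], [0.349, 0.366]] [0.419 0.362 0.018]
in mat frame [-0.065  0.022]
in mat frame [0.067 0.024]
in mat frame [ 0.065 -0.02 ]
in mat frame [-0.067 -0.02 ]
```

The scraper stands centred on the mat, the board is flat and plain side up with the pod and jar on it, and all the ends are in the tub. Handing in.

```bash
python3 -c "
from rig import manip
print(manip.hand_in())"
```

```text
the job is handed in; nothing more can be done
None
```

The job is done and handed in at about 61 s: all four carrot ends are in the tub, the board lies flat and square on the shelf, plain side up, with the pod and glass container upright on it, and the scraper is on its mat; the board did fall into the tub while I was turning it over, and I lifted it back out with the gripper.

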